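# Make up two practical-class kits

### The arm

A 6-joint arm with a two-finger parallel gripper is mounted at the origin on the work surface. World frame = base frame: x ahead of the robot, y to its left, z up, the work surface at z = 0. Lengths are in m, angles in rad, forces in N, time in s.
With the tool pointing down it reaches from about 0.3 to 0.85 m from the base axis. Payload 5.4 kg.
Tool frame: the origin (TCP) lies on the mounting face of the last link; the fingertips stand 173 mm ahead of it and the grasp point (between the pads) lies 155 mm ahead of it (ctrl.tcp_to_tips is the z of the fingertips in the tool frame, in m); z points along the fingers, y is the direction in which the jaws open and shut (so a half turn about z gives the same grasp; the last joint's range is limited). The gripper opens to 85 mm and grips with 20 to 120 N. Pads are 22 mm wide; open, the fingers measure 114 mm over their backs; the gripper's body (76 mm by 85 mm) begins 54 mm behind the grasp point. The pads swing forward as they close: fully open they stand 13 mm farther back than shut.
Start: joints at [0.908, 0.158, 1.597, -0, 1.386, -0.21], TCP at [0.252, 0.517, 0.405] pointing down, gripper open.
Joint ranges: [-2.91, 2.91], [-0.94, 2.29], [0.18, 2.7], [-1.29, 4.43], [0.17, 2.64], [-3, 3]. Speed limits (rad/s): [2.57, 2.57, 3.14, 3.14, 3.14, 3.14].

### API

Orientations are given as a unit quaternion [w, x, y, z].
In Python, from station import ctrl gives the robot as it stands. The module is installed in compiled form; this text tells all that it offers.
- The arm moves only by the tool drive_tool, never from a script. Its argument "increments" is a list of rows, each a list of 7 numbers: the shift along the tool's x, y, z in m, then the turn, a rotation vector about the tool's x, y, z in degrees, then the opening, from 0 (shut) to 1 (fully open). A call has 1 to 8 rows; each row shifts and turns the pose as measured when the row begins, along the tool's axes as they then stand; what a row does not reach is not made up. A row lasts 1/10 s, in which the tool goes at most 50 mm and 8.59 degrees, less where a joint would pass 70% of its speed; a pose out of reach is approached as far as the arm can. A call is refused whole if a number of a shift passes 0.05 or a number of a turn 8.59, either way. A call with a gripper value outside its range is refused whole. The fingers move at their own pace and stop on an object; "grip_force" is the grip in N (left out, the last holds). Time passes only in rows, so rows that do not move let the fingers close. It gives the time, the measured TCP pose, the force and the opening at its end, in the units of the state.
- ctrl.get_obs(): the state, without advancing time (a new reading comes with each control period).
- ctrl.camera(name): name is "side" or "top"; returns a dict with "color" (420x560x3 uint8, red, green, blue), "fx", "fy", "cx", "cy" (pixels), "k1" (the pictures are not rectified: a ray, as slopes to the right and down, at radius r is drawn at 1 + k1 r^2 times it, then the intrinsics apply), "cam_to_world" (4x4, takes a point from camera to world coordinates). Camera axes: x right, y up, looking along -z (the intrinsics and any distortion apply to the point x, -y, -z); pixel columns grow to the right and rows downward; lengths in m; the calibration is good to about 2 mm. A picture is of the moment at which its call begins. There is no depth.
- ctrl.finish_job(): hands the job in, once; it reports no verdict.
The state is a dict: "time": time; "joint_pos": joint angles; "joint_velocities": joint speeds; "effort": joint torques, N m; "ee_pos": TCP position; "tcp_rot": TCP orientation; "ft_force": force on the tool from outside, world axes, zero at the start; "wrist_torque": the same for the moment, N m; "gripper_width": finger opening in m.
Only numpy, scipy, OpenCV 4.12 (cv2) and the standard library are available. Lean on these libraries where they do the work, as an engineer would, in place of code of your own. Each camera call takes 0.05 s, during which the arm holds its last target. There are 200 camera calls.

### The job

Make up the two kits for the practical class. The round steel dish gets the tall brown bottle and the white porcelain cup, both standing upright on its floor; the white rectangular tray gets the short brown bottle, standing upright on its free half, and the tabbed glass plate, stood tab up and fully home in the one empty slot of its rack. Leave the beaker and the blue tip box where they are.

Things in the scene. Friction and masses are not known exactly. Their poses are not given: they have to be found in the camera images.
- tall_center (a point): the tall brown reagent bottle with black cap: round, 48 mm diameter, 125 mm high, upright on the bench, about 0.2 kg; the body is full width to at least 70 mm up and narrows to the neck above. Point: centre, on the axis, 62.5 mm above its underside; z axis up. Goes in the round dish
- short_center (a point): the short brown reagent bottle with black cap: round, 48 mm diameter, 70 mm high, upright on the bench, about 0.12 kg; full width to at least 35 mm up. Point: centre, on the axis, 35 mm above its underside; z axis up. Goes on the free floor of the rectangular tray
- cup_center (a point): the white porcelain cup without handle: open at the top, rim diameter 60 mm, narrowing evenly to 48 mm at its foot, 50 mm high, upright on the bench, about 0.1 kg. Point: centre, on the axis, 25 mm above its underside; z axis up. Goes in the round dish
- plate_center (a point): tabbed green glass plate on edge, 60 g: pane 64 wide (x), 60 high, 4.5 mm thick (y; 6 at its white top strip); mid-top white grip tab 24 wide (x), 9 thick (y), 45 mm high. Point: half-way up, 52.5 mm above the lower edge; tab 7.5 to 52.5 mm above it; z up. Starts in a fixed wooden stand (84 x 36 mm, 36 high, slot floor 4 mm above the bench): lift 40 mm up to clear. Goes in the empty rack slot
- slot (a point): only empty slot of the grey plate rack fixed in the rectangular tray. Point: middle of its floor, 4 mm above the bench; x along it (76 mm, ends open), y across, z up. 8 mm wide up to 26 mm above its floor, then flares to 20 mm at 32 mm. Fixed tabless green panes, 60 mm high, stand at y = -20, +20, +40 mm. Rack and tray do not move
- tray_free (a point): free half of the white rectangular tray (150 x 220 mm, long side along y, walls 4 thick, 18 mm high; fixed). Point: middle of the free floor, on the floor, 4 mm above the bench; axes as the slot's. Rack begins 55 mm off along +y, end wall 53 mm off along -y, long walls 71 mm off along x. Slot is 91 mm off along +y
- dish_floor (a point): the round steel dish, fixed to the bench: 200 mm diameter over the rim, rim 18 mm high, wall 4 mm, flat floor 4 mm above the bench and about 180 mm across. Point: centre of the floor; z up. Room for the two things side by side
- beaker_center (a point): bystander: empty glass beaker, 60 mm diameter, 80 mm high, loose on the bench; point half-way up its axis
- tipbox_center (a point): bystander: blue box with clear lid, 87 x 62 x 49 mm, loose on the bench; point at its centre
Things that resemble listed ones, but are neither listed nor needed, are in the scene too. Leave any green or purple look-alike of the part that bears cup_center alone.

How it is judged:
At the end, for the whole second after the job is handed in: Bottles and cup upright (7 deg) on their floors (height 6 mm): tall bottle and cup within 75 mm of the dish centre, short bottle within 55 mm (x) and 40 mm (y) of tray_free. Plate tab up, home in the slot (height 5 mm, along 15 mm, across 10 mm, lean and yaw 11 deg). All at rest (horizontal distance between each of tall_center, cup_center and dish_floor below 0.075 m and z of tall_center in the frame of dish_floor between 0.0565 and 0.0685 m and angle between each of tall_center, cup_center, short_center's own z axis and vertical below 0.12 rad and z of cup_center in the frame of dish_floor between 0.019 and 0.031 m and x of short_center in the frame of tray_free between -0.055 and 0.055 m and y of short_center in the frame of tray_free between -0.04 and 0.04 m and z of short_center in the frame of tray_free between 0.029 and 0.041 m and x of plate_center in the frame of slot between -0.015 and 0.015 m and y of plate_center in the frame of slot between -0.01 and 0.01 m and z of plate_center in the frame of slot between 0.0475 and 0.0575 m and angle between plate_center's own z axis and vertical below 0.2 rad and angle between the x axis of plate_center and the x axis of slot, either way round below 0.2 rad and linear speed of each of tall, short, cup, plate below 0.02 m/s); the robot touches nothing.
It fails at once if the beaker pushed aside or knocked over (more than 20 mm) (distance of beaker_center from where it was at the start of the episode above 0.02 m).
It fails at once if the tip box pushed aside or knocked over (more than 20 mm) (distance of tipbox_center from where it was at the start of the episode above 0.02 m).
It also fails if it takes over 128 s, if anything falls off the work surface, if the arm or the gripper's body presses on something with over 40 N, if the wrist force passes 120 N, or if a joint passes its speed limit or range.

## Working session

There is one attempt and no reset: what is moved stays moved. The work goes in short steps, Python scripts to look and compute and a tool call to move; the robot and the scene stay as the last step left them, time stands still between calls to the robot, and variables do not carry over. Pictures are saved under pics/ and viewed, about 12 in all and at most 16, crops included, and the job is handed in when it is done.

Besides the shell and the picture viewer there is one more tool, called after ">>>" as name(argument=value, ...), one argument or row to a line, values as JSON. drive_tool: Moves the arm, as the interface text tells. Its arguments: {"type":"object","properties":{"increments":{"type":"array","items":{"type":"array","items":{"type":"number"}}},"grip_force":{"type":"number"}},"required":["increments"]}

```bash
mkdir -p pics; cat > h.py <<'E'
import numpy as np, cv2
from station import ctrl
from scipy.spatial.transform import Rotation as R
def snap(n):
    c=ctrl.camera(n); np.savez(f'/tmp/{n}.npz',**{k:c[k] for k in c}); return c
def load(n): return dict(np.load(f'/tmp/{n}.npz'))
def ray(c,u,v):
    x=(u-c['cx'])/c['fx']; y=(v-c['cy'])/c['fy']; k=float(c['k1'])
    a,b=x,y
    for _ in range(20):
        s=1+k*(a*a+b*b); a,b=x/s,y/s
    T=c['cam_to_world']; d=T[:3,:3]@np.array([a,-b,-1]); return T[:3,3],d
def at(c,u,v,z):
    o,d=ray(c,u,v); return o+d*(z-o[2])/d[2]
def proj(c,p):
    T=c['cam_to_world']; q=T[:3,:3].T@(np.asarray(p)-T[:3,3]); a,b=q[0]/-q[2],-q[1]/-q[2]
    s=1+float(c['k1'])*(a*a+b*b); return np.array([a*s*c['fx']+c['cx'],b*s*c['fy']+c['cy']])
def save(c,name,box=None,f=1):
    im=c['color'][:,:,::-1]
    if box: im=im[box[1]:box[3],box[0]:box[2]]
    cv2.imwrite(f'pics/{name}.png',cv2.resize(im,None,fx=f,fy=f,interpolation=cv2.INTER_CUBIC))
def st():
    o=ctrl.get_obs(); r=R.from_quat(np.roll(o['tcp_rot'],-1)); return o,np.array(o['ee_pos']),r
E
python3 - <<'E'
from h import *
for n in('top','side'):
    c=snap(n); save(c,n+'0',None,1.42); print(n,c['fx'],c['cx'],c['cy'],c['k1'],c['cam_to_world'].round(3).tolist())
o,p,r=st(); print(o['time'],p,r.as_matrix().round(3).tolist(),o['gripper_width'],ctrl.tcp_to_tips)
E
```

```text
top 386.18036615620036 275.4776565945457 211.89721197138405 -0.024368354825406925 [[-0.007, 0.985, -0.174, 0.419], [-1.0, -0.006, 0.006, -0.051], [0.004, 0.174, 0.985, 1.061], [0.0, 0.0, 0.0, 1.0]]
side 384.5540822400267 275.90818371078655 205.02423589541647 -0.029615690205470155 [[-0.984, 0.115, -0.14, 0.471], [-0.181, -0.615, 0.768, 0.734], [0.002, 0.78, 0.626, 0.695], [0.0, 0.0, 0.0, 1.0]]
0.1 [0.25141679 0.51683791 0.40381822] [[-0.899, 0.438, -0.001], [0.438, 0.899, -0.001], [0.0, -0.002, -1.0]] 0.08515952746727522 0.1734
```

View pics/top0.png

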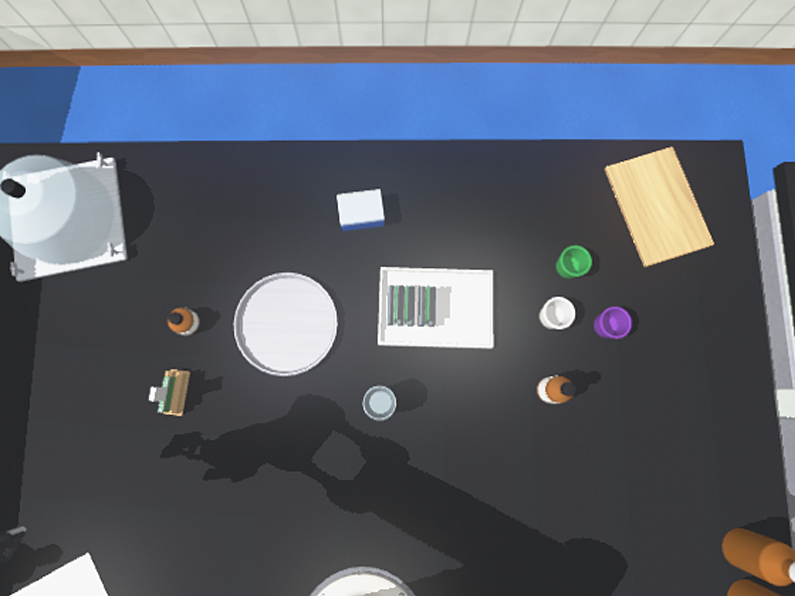

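View pics/side0.png

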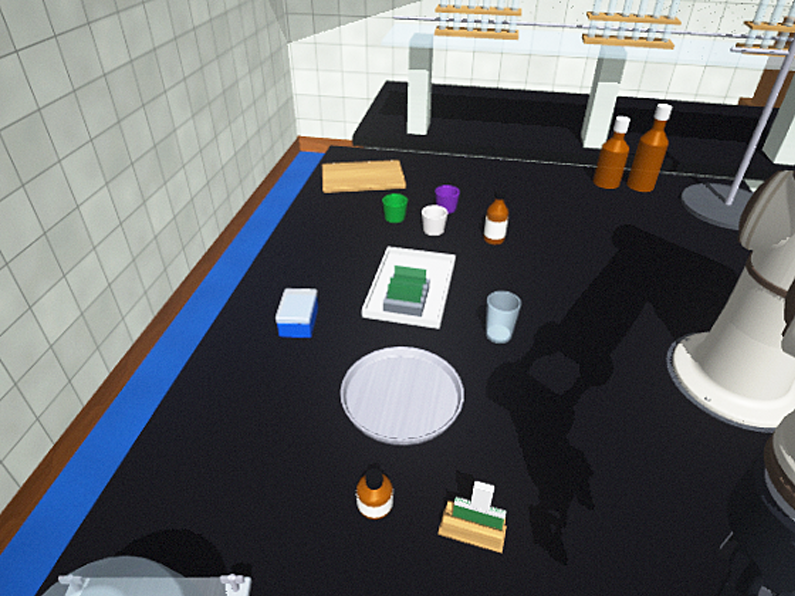

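Top: short bottle at about (182,320), plate in its stand (172,393), dish (285,323), tray (436,307), beaker (379,403), tip box (360,210), white cup (557,313) and tall bottle (555,390). The green and purple cups are at (575,261) and (613,322). I'll enlarge these areas.

```bash
python3 - <<'E'
from h import *
def tile(cam,x,y,w=100,f=4):
    im=load(cam)['color'][y:y+75,x:x+w,::-1]
    t=cv2.resize(im,None,fx=f,fy=f,interpolation=cv2.INTER_CUBIC)
    for k in range(0,w,10): cv2.putText(t,str(x+k),(k*f,8),0,.3,(0,255,255)) ; cv2.line(t,(k*f,10),(k*f,14),(0,255,255))
    for k in range(0,75,10): cv2.putText(t,str(y+k),(0,k*f+4),0,.3,(0,255,255)); cv2.line(t,(20,k*f),(24,k*f),(0,255,255))
    return t
A=np.vstack([np.hstack([tile('top',90,220),tile('top',360,205)]),np.hstack([tile('top',255,180),tile('side',250,320)])])
cv2.imwrite('pics/crop1.png',A)
A=np.vstack([np.hstack([tile('side',290,330),tile('side',280,125)]),np.hstack([tile('side',240,165),tile('top',240,250)])])
cv2.imwrite('pics/crop2.png',A)
E
```

```text
(no output)
```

View pics/crop1.png

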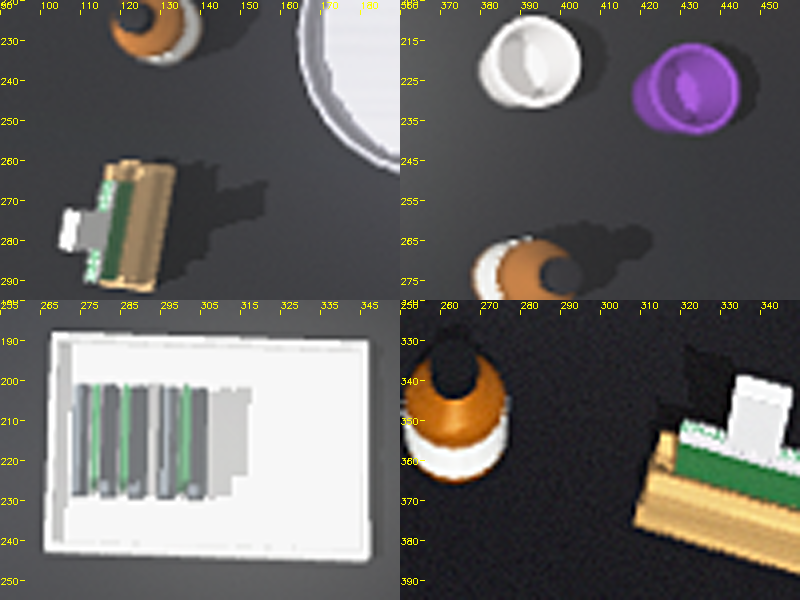

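View pics/crop2.png

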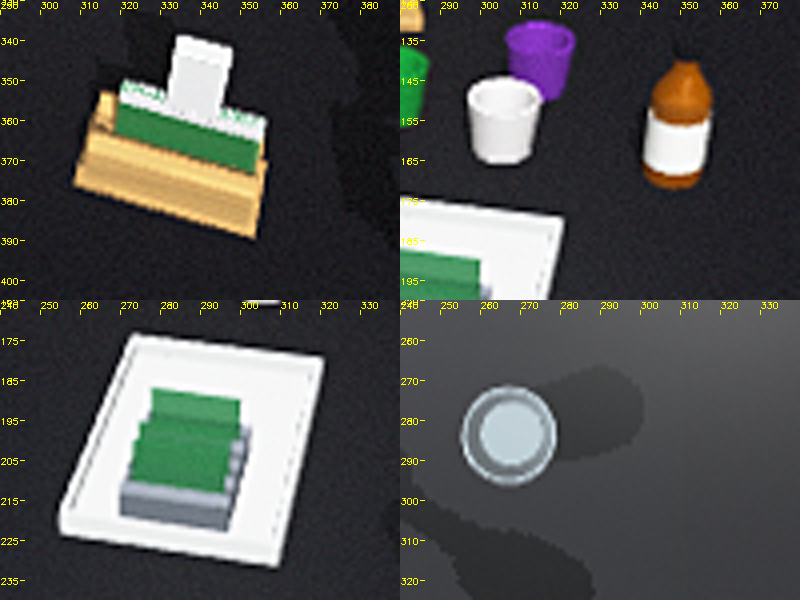

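```bash
python3 - <<'E'
from h import *
t,s=load('top'),load('side'); P=lambda *a:print(*[np.round(x,4) if not isinstance(x,str) else x for x in a])
P('tray top',*[at(t,u,v,.018)[:2] for u,v in[(268,188.3),(347,190.3),(347.5,245.2),(266,243)]])
P('tray side',*[at(s,u,v,.018)[:2] for u,v in[(273.2,173.2),(321,179),(310,231),(255,221)]])
P('panes top z.064',*[at(t,u,v,.064)[:2] for u,v in[(279,201),(278,227),(286.5,201),(285.5,227),(301.5,201),(301,227)]])
P('tab top',at(t,107.5,277.3,.109),'side',at(s,334.2,338.8,.109),at(s,348.2,341.8,.109))
P('stand side front bottom',at(s,308.7,376.5,0),at(s,353.5,389.5,0))
P('stand top view top corners right',at(t,134,261.5,.036),at(t,128,292.5,.036))
for h in(.07,.125): P('cap L',h,at(t,123.3,224.5,h),'cap R',at(t,400,274,h))
P('L base side', at(s,264.3,365,0),'R base side',at(s,349,171.7,0))
P('cup rim top',at(t,395,220.3,.05)); P('cup foot side',at(s,305,166,0), 'rim',at(s,306,150,.05))
P('beaker rim',at(t,267.3,283.8,.08)); P('dish',*[at(t,u/1.42,v/1.42,.018)[:2] for u,v in[(234,324),(338,324),(286,273),(286,376)]])
P('tipbox',at(t,360/1.42,207/1.42,.049))
P('purple rim',at(t,433,227,.05),'green',at(t,575/1.42,259/1.42,.05))
E
```

```text
tray top [ 0.67   -0.0362] [ 0.6631 -0.2553] [ 0.5107 -0.2507] [ 0.5182 -0.0302]
tray side [ 0.6591 -0.2524] [ 0.5086 -0.2483] [ 0.5153 -0.0071] [ 0.6644 -0.0194]
panes top z.064 [ 0.6245 -0.0657] [ 0.5554 -0.0625] [ 0.6243 -0.0854] [ 0.5553 -0.082 ] [ 0.6241 -0.125 ] [ 0.555  -0.1224]
tab top [0.428  0.3549 0.109 ] side [0.438  0.3549 0.109 ] [0.4142 0.3564 0.109 ]
stand side front bottom [0.4734 0.3723 0.    ] [0.3903 0.3821 0.    ]
stand top view top corners right [0.4696 0.3182 0.036 ] [0.3894 0.3296 0.036 ]
cap L 0.07 [0.5636 0.3392 0.07  ] cap R [ 0.4318 -0.372   0.07  ]
cap L 0.125 [0.5556 0.3175 0.125 ] cap R [ 0.4311 -0.3541  0.125 ]
L base side [0.5594 0.365  0.    ] R base side [ 0.4239 -0.3327  0.    ]
cup rim top [ 0.5732 -0.3738  0.05  ]
cup foot side [ 0.5685 -0.3398  0.    ] rim [ 0.57   -0.3583  0.05  ]
beaker rim [ 0.4102 -0.0344  0.08  ]
dish [0.5604 0.2454] [0.5592 0.0458] [0.66   0.1482] [0.4608 0.143 ]
tipbox [0.7827 0.0027 0.049 ]
purple rim [ 0.5545 -0.4743  0.05  ] green [ 0.6767 -0.4072  0.05  ]
```

```bash
cat > plan.py <<'E'
# plan.py: x,y,z of TCP, yaw(deg) waypoints -> rows in tool axes, from the measured pose
import sys; from h import *
o,p,r=st(); m=r.as_matrix(); 
print('now',o['time'],p.round(4),'yaw',round(np.degrees(np.arctan2(m[1,1],m[0,1]))-90,2),'z',m[:,2].round(3),'F',np.round(o['ft_force'],1),'w',round(o['gripper_width'],4))
for a in sys.argv[1:]:
    x,y,z,yaw=map(float,a.split(',')); yw=np.radians(yaw)
    g=R.from_matrix(np.array([[-np.cos(yw),-np.sin(yw),0],[-np.sin(yw),np.cos(yw),0],[0,0,-1.]]).T.T) 
    M=np.column_stack([[-np.cos(yw),-np.sin(yw),0],[-np.sin(yw),np.cos(yw),0],[0,0,-1.]]); g=R.from_matrix(M)
    rv=(r.inv()*g).as_rotvec(); q=np.array([x,y,z])
    n=int(np.ceil(max(np.linalg.norm(q-p)/.045,np.degrees(np.linalg.norm(rv))/8.5,1)))
    print('to',a,'rows',n)
    for i in range(n):
        ri=r*R.from_rotvec(rv*i/n); d=ri.inv().apply((q-p)/n); print([round(v,3) for v in d],np.degrees(rv/n).round(1).tolist())
    p,r=q,g
E
python3 plan.py .4285,.3555,.33,-7 .4285,.3555,.245,-7
```

```text
now 0.1 [0.2514 0.5168 0.4038] yaw -25.95 z [-0.001 -0.001 -1.   ] F [ 1.   0.  -0.2] w 0.0852
to .4285,.3555,.33,-7 rows 6
[np.float64(-0.038), np.float64(-0.011), np.float64(0.012)] [-0.0, -0.0, -3.2]
[np.float64(-0.038), np.float64(-0.013), np.float64(0.012)] [-0.0, -0.0, -3.2]
[np.float64(-0.037), np.float64(-0.015), np.float64(0.012)] [-0.0, -0.0, -3.2]
[np.float64(-0.036), np.float64(-0.017), np.float64(0.012)] [-0.0, -0.0, -3.2]
[np.float64(-0.035), np.float64(-0.019), np.float64(0.012)] [-0.0, -0.0, -3.2]
[np.float64(-0.034), np.float64(-0.021), np.float64(0.012)] [-0.0, -0.0, -3.2]
to .4285,.3555,.245,-7 rows 2
[np.float64(0.0), np.float64(0.0), np.float64(0.043)] [0.0, 0.0, 0.0]
[np.float64(0.0), np.float64(0.0), np.float64(0.043)] [0.0, 0.0, 0.0]
```

>>> drive_tool(
  increments=[
    [-0.038, -0.011, 0.012, 0, 0, -3.2, 1],
    [-0.038, -0.013, 0.012, 0, 0, -3.2, 1],
    [-0.037, -0.015, 0.012, 0, 0, -3.2, 1],
    [-0.036, -0.017, 0.012, 0, 0, -3.2, 1],
    [-0.035, -0.019, 0.012, 0, 0, -3.2, 1],
    [-0.034, -0.021, 0.012, 0, 0, -3.2, 1],
    [0, 0, 0, 0, 0, 0, 1],
  ],
  grip_force=30,
)

```text
time: 0.8
ee_pos: [0.4351, 0.3535, 0.3265]
tcp_rot: [-0.002, 0.049, 0.999, -0.001]
ft_force: [-1.1, 1.0, -0.5]
gripper_width: 0.0853
```

```bash
python3 plan.py .4285,.3555,.245,-7; python3 - <<'E'
from h import *
t=snap('top');s=snap('side')
a=cv2.resize(t['color'][225:310,60:165,::-1],None,fx=3.8,fy=3.8,interpolation=2); b=cv2.resize(s['color'][300:400,270:394,::-1],None,fx=3.2,fy=3.2,interpolation=2)
h=max(a.shape[0],b.shape[0]); A=np.zeros((h,a.shape[1]+b.shape[1],3),np.uint8);A[:a.shape[0],:a.shape[1]]=a;A[:b.shape[0],a.shape[1]:]=b;cv2.imwrite('pics/p5.png',A)
E
```

```text
now 0.8 [0.4351 0.3535 0.3265] yaw -5.66 z [-0.004 -0.002 -1.   ] F [-1.1  1.  -0.5] w 0.0853
to .4285,.3555,.245,-7 rows 2
[np.float64(0.003), np.float64(0.001), np.float64(0.041)] [-0.1, -0.1, 0.7]
[np.float64(0.003), np.float64(0.001), np.float64(0.041)] [-0.1, -0.1, 0.7]
```

View pics/p5.png

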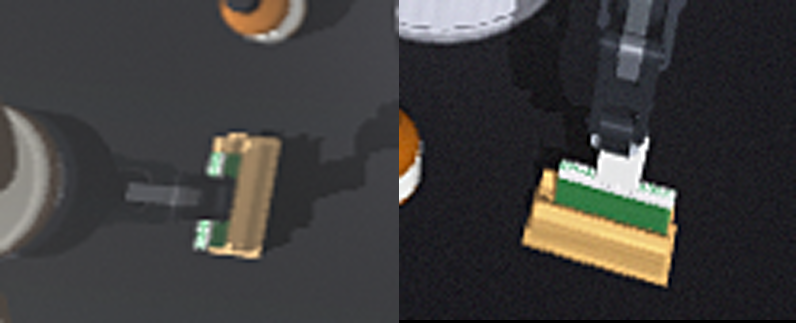

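The right half shows the near finger just above the tab, with the tab at about (622,150). The grasp lines up, so I descend.

>>> drive_tool(
  increments=[
    [0.003, 0.001, 0.035, 0, 0, 0.7, 1],
    [0.003, 0.001, 0.03, 0, 0, 0.6, 1],
    [0, 0, 0.014, 0, 0, 0, 1],
    [0, 0, 0, 0, 0, 0, 1],
  ],
)

```text
time: 1.3
ee_pos: [0.4246, 0.363, 0.2501]
tcp_rot: [0.0, 0.059, 0.998, 0.002]
ft_force: [-0.6, -0.4, -0.4]
gripper_width: 0.0856
```

```bash
python3 plan.py .4285,.3555,.245,-7
```

```text
now 1.3 [0.4246 0.363  0.2501] yaw -6.72 z [ 0.     0.005 -1.   ] F [-0.6 -0.4 -0.4] w 0.0856
to .4285,.3555,.245,-7 rows 1
[np.float64(-0.005), np.float64(-0.007), np.float64(0.005)] [0.3, -0.0, 0.3]
```

>>> drive_tool(
  increments=[
    [-0.004, -0.007, 0.005, 0.3, 0, 0, 1],
    [0, 0, 0, 0, 0, 0, 1],
    [0, 0, 0, 0, 0, 0, 1],
  ],
)

```text
time: 1.6
ee_pos: [0.4285, 0.3566, 0.2481]
tcp_rot: [0.002, 0.058, 0.998, 0.001]
ft_force: [0.3, -0.9, -0.3]
gripper_width: 0.0853
```

```bash
python3 plan.py .4285,.3555,.245,-7
```

```text
now 1.6 [0.4285 0.3566 0.2481] yaw -6.6 z [ 0.004  0.001 -1.   ] F [ 0.3 -0.9 -0.3] w 0.0853
to .4285,.3555,.245,-7 rows 1
[np.float64(-0.0), np.float64(-0.001), np.float64(0.003)] [0.1, 0.2, 0.4]
```

Good. Close.

>>> drive_tool(
  increments=[
    [0, -0.001, 0.003, 0, 0.2, 0, 0.3],
    [0, 0, 0, 0, 0, 0, 0],
    [0, 0, 0, 0, 0, 0, 0],
    [0, 0, 0, 0, 0, 0, 0],
    [0, 0, 0, 0, 0, 0, 0],
    [0, 0, 0, 0, 0, 0, 0],
    [0, 0, 0, 0, 0, 0, 0],
    [0, 0, 0, 0, 0, 0, 0],
  ],
)

```text
time: 2.4
ee_pos: [0.4296, 0.3559, 0.2475]
tcp_rot: [0.002, 0.058, 0.998, 0.002]
ft_force: [0.0, -0.1, 0.6]
gripper_width: 0.0087
```

```bash
python3 plan.py .4285,.3555,.330,-7 .5,.14,.34,-2
```

```text
now 2.4 [0.4296 0.3559 0.2475] yaw -6.63 z [ 0.005  0.004 -1.   ] F [ 0.  -0.1  0.6] w 0.0087
to .4285,.3555,.330,-7 rows 2
[np.float64(0.0), np.float64(-0.0), np.float64(-0.041)] [0.1, 0.1, 0.2]
[np.float64(0.0), np.float64(-0.0), np.float64(-0.041)] [0.1, 0.1, 0.2]
to .5,.14,.34,-2 rows 6
[np.float64(-0.016), np.float64(-0.034), np.float64(-0.002)] [0.0, 0.0, -0.8]
[np.float64(-0.016), np.float64(-0.034), np.float64(-0.002)] [0.0, 0.0, -0.8]
[np.float64(-0.015), np.float64(-0.035), np.float64(-0.002)] [0.0, 0.0, -0.8]
[np.float64(-0.015), np.float64(-0.035), np.float64(-0.002)] [0.0, 0.0, -0.8]
[np.float64(-0.014), np.float64(-0.035), np.float64(-0.002)] [0.0, 0.0, -0.8]
[np.float64(-0.014), np.float64(-0.035), np.float64(-0.002)] [0.0, 0.0, -0.8]
```

>>> drive_tool(
  increments=[
    [0, 0, -0.02, 0, 0, 0, 0],
    [0, 0, -0.03, 0, 0, 0, 0],
    [0, 0, -0.03, 0, 0, 0, 0],
    [0, 0, -0.02, 0, 0, 0, 0],
    [0, 0, 0, 0, 0, 0, 0],
  ],
)

```text
time: 2.9
ee_pos: [0.4283, 0.3551, 0.3485]
tcp_rot: [-0.0, 0.058, 0.998, 0.001]
ft_force: [0.9, -0.6, -0.2]
gripper_width: 0.0085
```

```bash
python3 plan.py .591,-.1042,.34,-2
```

```text
now 2.9 [0.4283 0.3551 0.3485] yaw -6.64 z [-0.001  0.002 -1.   ] F [ 0.9 -0.6 -0.2] w 0.0085
to .591,-.1042,.34,-2 rows 11
[np.float64(-0.02), np.float64(-0.04), np.float64(0.001)] [0.0, -0.0, -0.4]
[np.float64(-0.019), np.float64(-0.04), np.float64(0.001)] [0.0, -0.0, -0.4]
[np.float64(-0.019), np.float64(-0.04), np.float64(0.001)] [0.0, -0.0, -0.4]
[np.float64(-0.019), np.float64(-0.04), np.float64(0.001)] [0.0, -0.0, -0.4]
[np.float64(-0.018), np.float64(-0.04), np.float64(0.001)] [0.0, -0.0, -0.4]
[np.float64(-0.018), np.float64(-0.04), np.float64(0.001)] [0.0, -0.0, -0.4]
[np.float64(-0.018), np.float64(-0.041), np.float64(0.001)] [0.0, -0.0, -0.4]
[np.float64(-0.017), np.float64(-0.041), np.float64(0.001)] [0.0, -0.0, -0.4]
[np.float64(-0.017), np.float64(-0.041), np.float64(0.001)] [0.0, -0.0, -0.4]
[np.float64(-0.017), np.float64(-0.041), np.float64(0.001)] [0.0, -0.0, -0.4]
[np.float64(-0.017), np.float64(-0.041), np.float64(0.001)] [0.0, -0.0, -0.4]
```

>>> drive_tool(
  increments=[
    [-0.02, -0.04, 0, 0, 0, -0.4, 0],
    [-0.019, -0.04, 0, 0, 0, -0.4, 0],
    [-0.019, -0.04, 0, 0, 0, -0.4, 0],
    [-0.019, -0.04, 0, 0, 0, -0.4, 0],
    [-0.018, -0.04, 0, 0, 0, -0.4, 0],
    [-0.018, -0.04, 0, 0, 0, -0.4, 0],
    [-0.018, -0.041, 0, 0, 0, -0.4, 0],
    [-0.017, -0.041, 0, 0, 0, -0.4, 0],
  ],
)

```text
time: 3.7
ee_pos: [0.5469, 0.0144, 0.3363]
tcp_rot: [-0.006, 0.023, 1.0, 0.002]
ft_force: [0.7, 0.4, -0.4]
gripper_width: 0.0086
```

```bash
python3 plan.py .591,-.1042,.34,-2
```

```text
now 3.7 [0.5469 0.0144 0.3363] yaw -2.69 z [-0.012  0.004 -1.   ] F [ 0.7  0.4 -0.4] w 0.0086
to .591,-.1042,.34,-2 rows 3
[np.float64(-0.017), np.float64(-0.039), np.float64(-0.002)] [0.1, -0.2, -0.2]
[np.float64(-0.016), np.float64(-0.039), np.float64(-0.001)] [0.1, -0.2, -0.2]
[np.float64(-0.016), np.float64(-0.039), np.float64(-0.001)] [0.1, -0.2, -0.2]
```

>>> drive_tool(
  increments=[
    [-0.016, -0.039, -0.002, 0, 0, -0.2, 0],
    [-0.014, -0.035, -0.001, 0, 0, -0.2, 0],
    [-0.01, -0.025, -0.001, 0, 0, -0.2, 0],
    [0, 0, 0, 0, 0, 0, 0],
    [0, 0, 0, 0, 0, 0, 0],
  ],
)

```text
time: 4.2
ee_pos: [0.5822, -0.0962, 0.3303]
tcp_rot: [-0.011, 0.022, 1.0, 0.003]
ft_force: [-0.4, -0.2, -0.8]
gripper_width: 0.0081
```

```bash
python3 plan.py .591,-.1042,.31,-2
```

```text
now 4.2 [ 0.5822 -0.0962  0.3303] yaw -2.53 z [-0.022  0.007 -1.   ] F [-0.4 -0.2 -0.8] w 0.0081
to .591,-.1042,.31,-2 rows 1
[np.float64(-0.01), np.float64(-0.008), np.float64(0.02)] [0.4, -1.2, -0.5]
```

>>> drive_tool(
  increments=[
    [-0.009, -0.008, 0.01, 0.4, -1.2, -0.5, 0],
    [0, 0, 0, 0, 0, 0, 0],
    [0, 0, 0, 0, 0, 0, 0],
    [0, 0, 0, 0, 0, 0, 0],
  ],
)

```text
time: 4.6
ee_pos: [0.5891, -0.1005, 0.3172]
tcp_rot: [-0.003, 0.016, 1.0, 0.001]
ft_force: [-0.4, -0.2, -0.7]
gripper_width: 0.0085
```

```bash
python3 plan.py .591,-.1042,.32,-2;  python3 - <<'E'
from h import *
t=snap('top');s=snap('side')
a=cv2.resize(t['color'][170:255,250:355,::-1],None,fx=3.8,fy=3.8,interpolation=2); b=cv2.resize(s['color'][145:245,230:330,::-1],None,fx=4,fy=4,interpolation=2)
h=max(a.shape[0],b.shape[0]); A=np.zeros((h,a.shape[1]+b.shape[1],3),np.uint8);A[:a.shape[0],:a.shape[1]]=a;A[:b.shape[0],a.shape[1]:]=b;cv2.imwrite('pics/p6.png',A)
E
```

```text
now 4.6 [ 0.5891 -0.1005  0.3172] yaw -1.83 z [-0.006  0.003 -1.   ] F [-0.4 -0.2 -0.7] w 0.0085
to .591,-.1042,.32,-2 rows 1
[np.float64(-0.002), np.float64(-0.004), np.float64(-0.003)] [0.1, -0.4, 0.2]
```

View pics/p6.png

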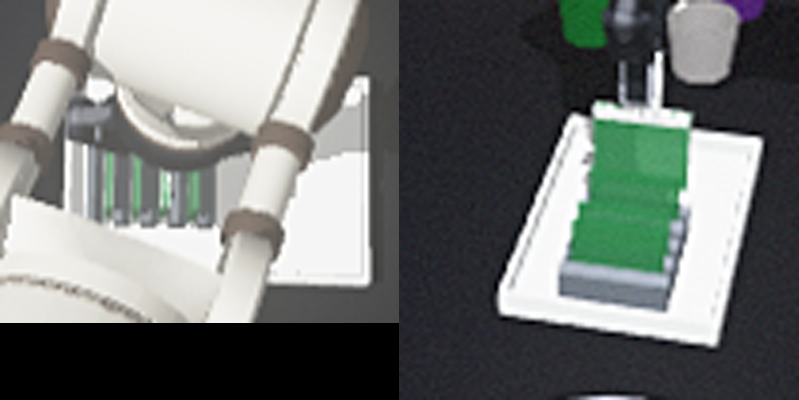

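Left half: the held plate's strip is at (165,185), between the panes at 137 and 194. After parallax it needs about 3.5 mm more toward -y, which agrees with the pose. I correct that and lower it.

>>> drive_tool(
  increments=[
    [-0.002, -0.004, -0.002, 0, -0.3, 0, 0],
    [0, 0, 0, 0, 0, 0, 0],
    [0, 0, 0, 0, 0, 0, 0],
  ],
)

```text
time: 5.0
ee_pos: [0.5914, -0.1045, 0.3208]
tcp_rot: [0.001, 0.016, 1.0, 0.001]
ft_force: [-0.3, 0.8, 0.1]
gripper_width: 0.0085
```

```bash
python3 plan.py .591,-.1042,.28,-2
```

```text
now 5.0 [ 0.5914 -0.1045  0.3208] yaw -1.79 z [ 0.002  0.002 -1.   ] F [-0.3  0.8  0.1] w 0.0085
to .591,-.1042,.28,-2 rows 1
[np.float64(0.0), np.float64(0.0), np.float64(0.041)] [0.1, 0.1, 0.2]
```

>>> drive_tool(
  increments=[
    [0, 0, 0.015, 0, 0, 0, 0],
    [0, 0, 0.015, 0, 0, 0, 0],
    [0, 0, 0.01, 0, 0, 0, 0],
    [0, 0, 0, 0, 0, 0, 0],
    [0, 0, 0, 0, 0, 0, 0],
  ],
)

```text
time: 5.5
ee_pos: [0.5908, -0.1044, 0.2756]
tcp_rot: [-0.001, 0.016, 1.0, 0.001]
ft_force: [0.7, 0.2, -0.5]
gripper_width: 0.0084
```

```bash
python3 plan.py .591,-.1042,.252,-2
```

```text
now 5.5 [ 0.5908 -0.1044  0.2756] yaw -1.81 z [-0.001  0.003 -1.   ] F [ 0.7  0.2 -0.5] w 0.0084
to .591,-.1042,.252,-2 rows 1
[np.float64(-0.0), np.float64(0.0), np.float64(0.024)] [0.1, -0.1, 0.2]
```

Plate bottom is about 0.032 m, inside the flare. Continue gently.

>>> drive_tool(
  increments=[
    [0, 0, 0.008, 0, 0, 0, 0],
    [0, 0, 0.008, 0, 0, 0, 0],
    [0, 0, 0.006, 0, 0, 0, 0],
    [0, 0, 0, 0, 0, 0, 0],
    [0, 0, 0, 0, 0, 0, 0],
  ],
)

```text
time: 6.0
ee_pos: [0.591, -0.1044, 0.252]
tcp_rot: [-0.0, 0.016, 1.0, 0.001]
ft_force: [-0.2, 0.0, -0.6]
gripper_width: 0.0083
```

```bash
python3 plan.py .591,-.1042,.248,-2
```

```text
now 6.0 [ 0.591  -0.1044  0.252 ] yaw -1.81 z [-0.     0.002 -1.   ] F [-0.2  0.  -0.6] w 0.0083
to .591,-.1042,.248,-2 rows 1
[np.float64(-0.0), np.float64(0.0), np.float64(0.004)] [0.1, -0.0, 0.2]
```

>>> drive_tool(
  increments=[
    [0, 0, 0.003, 0, 0, 0, 0],
    [0, 0, 0.002, 0, 0, 0, 0],
    [0, 0, 0, 0, 0, 0, 0],
  ],
)

```text
time: 6.3
ee_pos: [0.5914, -0.1045, 0.2477]
tcp_rot: [0.001, 0.016, 1.0, 0.001]
ft_force: [-0.5, 0.8, -0.6]
gripper_width: 0.0086
```

>>> drive_tool(
  increments=[
    [0, 0, 0.001, 0, 0, 0, 0],
    [0, 0, 0, 0, 0, 0, 0.4],
    [0, 0, 0, 0, 0, 0, 0.4],
    [0, 0, 0, 0, 0, 0, 0.4],
    [0, 0, 0, 0, 0, 0, 0.4],
  ],
)

```text
time: 6.8
ee_pos: [0.5918, -0.1047, 0.2478]
tcp_rot: [0.001, 0.016, 1.0, 0.001]
ft_force: [0.5, 0.3, 0.4]
gripper_width: 0.0341
```

>>> drive_tool(
  increments=[
    [0, 0, -0.03, 0, 0, 0, 0.4],
    [0, 0, -0.04, 0, 0, 0, 0.6],
    [0, 0, -0.04, 0, 0, 0, 0.9],
    [0, 0, -0.03, 0, 0, 0, 0.9],
    [0, 0.03, 0, 0, 0, 0, 0.9],
    [0, 0.04, 0, 0, 0, 0, 0.9],
    [0, 0.04, 0, 0, 0, 0, 0.9],
    [0, 0.04, 0, 0, 0, 0, 0.9],
  ],
)

```text
time: 7.6
ee_pos: [0.5966, 0.0446, 0.3935]
tcp_rot: [0.002, 0.02, 1.0, 0.0]
ft_force: [0.6, 0.2, 0.1]
gripper_width: 0.0765
```

```bash
python3 plan.py .5637,.339,.32,0
```

```text
now 7.6 [0.5966 0.0446 0.3935] yaw -2.35 z [ 0.003  0.001 -1.   ] F [0.6 0.2 0.1] w 0.0765
to .5637,.339,.32,0 rows 7
[np.float64(0.006), np.float64(0.042), np.float64(0.011)] [0.0, 0.0, -0.3]
[np.float64(0.006), np.float64(0.042), np.float64(0.011)] [0.0, 0.0, -0.3]
[np.float64(0.006), np.float64(0.042), np.float64(0.011)] [0.0, 0.0, -0.3]
[np.float64(0.006), np.float64(0.042), np.float64(0.011)] [0.0, 0.0, -0.3]
[np.float64(0.005), np.float64(0.042), np.float64(0.011)] [0.0, 0.0, -0.3]
[np.float64(0.005), np.float64(0.042), np.float64(0.011)] [0.0, 0.0, -0.3]
[np.float64(0.005), np.float64(0.042), np.float64(0.01)] [0.0, 0.0, -0.3]
```

>>> drive_tool(
  increments=[
    [0.005, 0.042, 0.011, 0, 0, -0.3, 1],
    [0.005, 0.042, 0.011, 0, 0, -0.3, 1],
    [0.005, 0.042, 0.011, 0, 0, -0.3, 1],
    [0.005, 0.042, 0.011, 0, 0, -0.3, 1],
    [0.004, 0.042, 0.011, 0, 0, -0.3, 1],
    [0.004, 0.038, 0.011, 0, 0, -0.3, 1],
    [0.004, 0.03, 0.01, 0, 0, -0.3, 1],
    [0, 0, 0, 0, 0, 0, 1],
  ],
)

```text
time: 8.4
ee_pos: [0.5688, 0.3391, 0.3149]
tcp_rot: [0.004, -0.001, 1.0, 0.001]
ft_force: [0.2, -1.0, -0.7]
gripper_width: 0.0854
```

```bash
python3 plan.py .5637,.340,.28,0 .5637,.340,.191,0;  python3 - <<'E'
from h import *
t=snap('top');s=snap('side')
a=cv2.resize(t['color'][170:255,250:355,::-1],None,fx=3.8,fy=3.8,interpolation=2); b=cv2.resize(s['color'][145:245,230:330,::-1],None,fx=4,fy=4,interpolation=2)
h=max(a.shape[0],b.shape[0]); A=np.zeros((h,a.shape[1]+b.shape[1],3),np.uint8);A[:a.shape[0],:a.shape[1]]=a;A[:b.shape[0],a.shape[1]:]=b;cv2.imwrite('pics/p7.png',A)
E
```

```text
now 8.4 [0.5688 0.3391 0.3149] yaw 0.11 z [ 0.007  0.001 -1.   ] F [ 0.2 -1.  -0.7] w 0.0854
to .5637,.340,.28,0 rows 1
[np.float64(0.005), np.float64(0.001), np.float64(0.035)] [0.1, 0.4, 0.1]
to .5637,.340,.191,0 rows 2
[np.float64(0.0), np.float64(0.0), np.float64(0.045)] [0.0, 0.0, 0.0]
[np.float64(0.0), np.float64(0.0), np.float64(0.045)] [0.0, 0.0, 0.0]
```

View pics/p7.png

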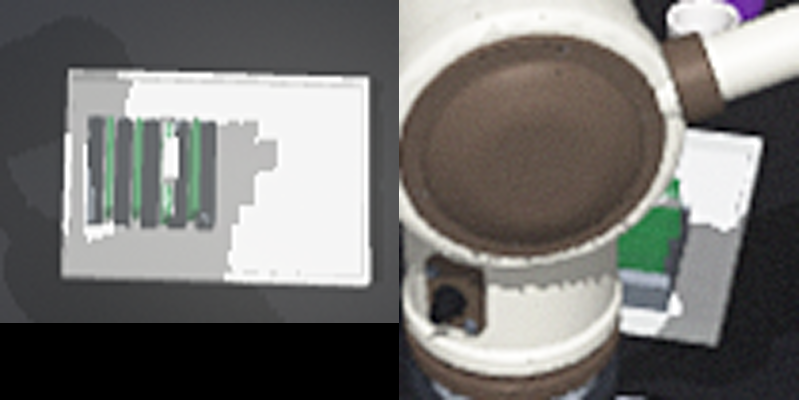

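The left half shows the plate upright in its slot, tab top at about (172,155). Now the short bottle.

>>> drive_tool(
  increments=[
    [0.005, 0.001, 0.02, 0, 0.4, 0, 1],
    [0, 0, 0.03, 0, 0, 0, 1],
    [0, 0, 0.03, 0, 0, 0, 1],
    [0, 0, 0.025, 0, 0, 0, 1],
    [0, 0, 0.01, 0, 0, 0, 1],
    [0, 0, 0, 0, 0, 0, 1],
    [0, 0, 0, 0, 0, 0, 1],
  ],
)

```text
time: 9.2
ee_pos: [0.5724, 0.3291, 0.206]
tcp_rot: [0.008, 0.006, 1.0, 0.001]
ft_force: [0.6, -0.2, 0.4]
gripper_width: 0.0857
```

```bash
python3 plan.py .5637,.340,.191,0; python3 - <<'E'
from h import *
t=load('top'); print(at(t,250+172/3.8,170+155/3.8,.109), proj(t,[.591,-.1042,.109])) 
E
```

```text
now 9.2 [0.5724 0.3291 0.206 ] yaw -0.66 z [ 0.015  0.002 -1.   ] F [ 0.6 -0.2  0.4] w 0.0857
to .5637,.340,.191,0 rows 1
[np.float64(0.009), np.float64(0.011), np.float64(0.015)] [0.1, 0.9, -0.7]
[ 0.58993657 -0.10552847  0.109     ] [294.72644013 210.37501347]
```

>>> drive_tool(
  increments=[
    [0.008, 0.01, 0, 0.1, 0.9, -0.6, 1],
    [0, 0, 0, 0, 0, 0, 1],
    [0, 0, 0, 0, 0, 0, 1],
  ],
)

```text
time: 9.5
ee_pos: [0.5655, 0.3403, 0.2104]
tcp_rot: [0.002, 0.0, 1.0, 0.001]
ft_force: [-1.0, -0.1, -0.3]
gripper_width: 0.0853
```

```bash
python3 plan.py .5637,.340,.191,0
```

```text
now 9.5 [0.5655 0.3403 0.2104] yaw -0.04 z [ 0.004  0.002 -1.   ] F [-1.  -0.1 -0.3] w 0.0853
to .5637,.340,.191,0 rows 1
[np.float64(0.002), np.float64(-0.0), np.float64(0.019)] [0.1, 0.2, -0.0]
```

>>> drive_tool(
  increments=[
    [0.002, 0, 0.01, 0, 0.2, 0, 1],
    [0, 0, 0.009, 0, 0, 0, 0.8],
    [0, 0, 0, 0, 0, 0, 0.7],
    [0, 0, 0, 0, 0, 0, 0.6],
    [0, 0, 0, 0, 0, 0, 0],
    [0, 0, 0, 0, 0, 0, 0],
    [0, 0, 0, 0, 0, 0, 0],
    [0, 0, 0, 0, 0, 0, 0],
  ],
)

```text
time: 10.3
ee_pos: [0.5635, 0.3409, 0.1906]
tcp_rot: [0.001, -0.0, 1.0, 0.002]
ft_force: [-0.2, 0.9, -0.2]
gripper_width: 0.0464
```

```bash
python3 plan.py .5637,.340,.331,0 .5889,-.205,.32,-2
```

```text
now 10.3 [0.5635 0.3409 0.1906] yaw 0.0 z [ 0.002  0.003 -1.   ] F [-0.2  0.9 -0.2] w 0.0464
to .5637,.340,.331,0 rows 4
[np.float64(-0.0), np.float64(-0.0), np.float64(-0.035)] [0.0, 0.0, 0.0]
[np.float64(-0.0), np.float64(-0.0), np.float64(-0.035)] [0.0, 0.0, 0.0]
[np.float64(-0.0), np.float64(-0.0), np.float64(-0.035)] [0.0, 0.0, 0.0]
[np.float64(-0.0), np.float64(-0.0), np.float64(-0.035)] [0.0, 0.0, 0.0]
to .5889,-.205,.32,-2 rows 13
[np.float64(-0.002), np.float64(-0.042), np.float64(0.001)] [0.0, 0.0, 0.2]
[np.float64(-0.002), np.float64(-0.042), np.float64(0.001)] [0.0, 0.0, 0.2]
[np.float64(-0.002), np.float64(-0.042), np.float64(0.001)] [0.0, 0.0, 0.2]
[np.float64(-0.002), np.float64(-0.042), np.float64(0.001)] [0.0, 0.0, 0.2]
[np.float64(-0.002), np.float64(-0.042), np.float64(0.001)] [0.0, 0.0, 0.2]
[np.float64(-0.003), np.float64(-0.042), np.float64(0.001)] [0.0, 0.0, 0.2]
[np.float64(-0.003), np.float64(-0.042), np.float64(0.001)] [0.0, 0.0, 0.2]
[np.float64(-0.003), np.float64(-0.042), np.float64(0.001)] [0.0, 0.0, 0.2]
[np.float64(-0.003), np.float64(-0.042), np.float64(0.001)] [0.0, 0.0, 0.2]
[np.float64(-0.003), np.float64(-0.042), np.float64(0.001)] [0.0, 0.0, 0.2]
[np.float64(-0.003), np.float64(-0.042), np.float64(0.001)] [0.0, 0.0, 0.2]
[np.float64(-0.003), np.float64(-0.042), np.float64(0.001)] [0.0, 0.0, 0.2]
[np.float64(-0.003), np.float64(-0.042), np.float64(0.001)] [0.0, 0.0, 0.2]
```

>>> drive_tool(
  increments=[
    [0, 0, -0.02, 0, 0, 0, 0],
    [0, 0, -0.035, 0, 0, 0, 0],
    [0, 0, -0.045, 0, 0, 0, 0],
    [0, 0, -0.045, 0, 0, 0, 0],
    [0, 0, -0.03, 0, 0, 0, 0],
    [0, -0.03, 0, 0, 0, 0, 0],
    [0, -0.042, 0, 0, 0, 0, 0],
    [0, -0.042, 0, 0, 0, 0, 0],
  ],
)

```text
time: 11.1
ee_pos: [0.5619, 0.227, 0.3703]
tcp_rot: [-0.0, -0.004, 1.0, 0.001]
ft_force: [1.2, -0.7, -1.3]
gripper_width: 0.0471
```

>>> drive_tool(
  increments=[
    [-0.002, -0.042, 0, 0, 0, 0.2, 0],
    [-0.002, -0.042, 0, 0, 0, 0.2, 0],
    [-0.002, -0.042, 0, 0, 0, 0.2, 0],
    [-0.002, -0.042, 0, 0, 0, 0.2, 0],
    [-0.002, -0.042, 0, 0, 0, 0.2, 0],
    [-0.002, -0.042, 0, 0, 0, 0.2, 0],
    [-0.003, -0.042, 0, 0, 0, 0.2, 0],
    [-0.003, -0.042, 0, 0, 0, 0.2, 0],
  ],
)

```text
time: 11.9
ee_pos: [0.5755, -0.1223, 0.3697]
tcp_rot: [-0.001, 0.01, 1.0, 0.0]
ft_force: [0.3, -0.3, -0.9]
gripper_width: 0.047
```

```bash
python3 plan.py .5885,-.206,.36,-2
```

```text
now 11.9 [ 0.5755 -0.1223  0.3697] yaw -1.14 z [-0.001  0.001 -1.   ] F [ 0.3 -0.3 -0.9] w 0.047
to .5885,-.206,.36,-2 rows 2
[np.float64(-0.007), np.float64(-0.042), np.float64(0.005)] [0.0, -0.0, 0.4]
[np.float64(-0.008), np.float64(-0.042), np.float64(0.005)] [0.0, -0.0, 0.4]
```

>>> drive_tool(
  increments=[
    [-0.006, -0.04, 0, 0, 0, 0.4, 0],
    [-0.006, -0.03, 0, 0, 0, 0.4, 0],
    [0, -0.005, 0, 0, 0, 0, 0],
    [0, 0, 0, 0, 0, 0, 0],
    [0, 0, 0, 0, 0, 0, 0],
  ],
)

```text
time: 12.4
ee_pos: [0.5841, -0.2058, 0.3683]
tcp_rot: [-0.002, 0.021, 1.0, 0.0]
ft_force: [-0.0, 0.5, -0.9]
gripper_width: 0.0466
```

```bash
python3 plan.py .5885,-.206,.26,-2
```

```text
now 12.4 [ 0.5841 -0.2058  0.3683] yaw -2.4 z [-0.003  0.    -1.   ] F [-0.   0.5 -0.9] w 0.0466
to .5885,-.206,.26,-2 rows 3
[np.float64(-0.002), np.float64(0.0), np.float64(0.036)] [0.0, -0.1, -0.1]
[np.float64(-0.002), np.float64(0.0), np.float64(0.036)] [0.0, -0.1, -0.1]
[np.float64(-0.001), np.float64(0.0), np.float64(0.036)] [0.0, -0.1, -0.1]
```

>>> drive_tool(
  increments=[
    [-0.002, 0, 0.025, 0, 0, 0, 0],
    [-0.002, 0, 0.035, 0, 0, 0, 0],
    [0, 0, 0.035, 0, 0, 0, 0],
    [0, 0, 0.025, 0, 0, 0, 0],
    [0, 0, 0.01, 0, 0, 0, 0],
    [0, 0, 0, 0, 0, 0, 0],
    [0, 0, 0, 0, 0, 0, 0],
  ],
)

```text
time: 13.1
ee_pos: [0.5896, -0.1969, 0.2378]
tcp_rot: [0.001, 0.015, 1.0, -0.0]
ft_force: [-0.4, -0.1, -1.2]
gripper_width: 0.0467
```

```bash
python3 plan.py .5885,-.206,.196,-2
```

```text
now 13.1 [ 0.5896 -0.1969  0.2378] yaw -1.76 z [ 0.001 -0.    -1.   ] F [-0.4 -0.1 -1.2] w 0.0467
to .5885,-.206,.196,-2 rows 1
[np.float64(0.001), np.float64(-0.009), np.float64(0.042)] [-0.0, 0.1, 0.2]
```

>>> drive_tool(
  increments=[
    [0, -0.009, 0.008, 0, 0, 0, 0],
    [0, 0, 0.012, 0, 0, 0, 0],
    [0, 0, 0.01, 0, 0, 0, 0],
    [0, 0, 0.006, 0, 0, 0, 0],
    [0, 0, 0, 0, 0, 0, 0],
    [0, 0, 0, 0, 0, 0, 0],
  ],
)

```text
time: 13.7
ee_pos: [0.5911, -0.2077, 0.2031]
tcp_rot: [0.004, 0.015, 1.0, -0.002]
ft_force: [0.7, 0.9, -1.3]
gripper_width: 0.0468
```

```bash
python3 plan.py .5885,-.206,.1948,-2
```

```text
now 13.7 [ 0.5911 -0.2077  0.2031] yaw -1.76 z [ 0.008 -0.004 -1.   ] F [ 0.7  0.9 -1.3] w 0.0468
to .5885,-.206,.1948,-2 rows 1
[np.float64(0.003), np.float64(0.002), np.float64(0.008)] [-0.2, 0.4, 0.2]
```

>>> drive_tool(
  increments=[
    [0.001, 0, 0.005, -0.2, 0.4, 0, 0],
    [0, 0, 0.003, 0, 0, 0, 0],
    [0, 0, 0, 0, 0, 0, 0],
    [0, 0, 0, 0, 0, 0, 0],
  ],
)

```text
time: 14.1
ee_pos: [0.5903, -0.2077, 0.195]
tcp_rot: [0.001, 0.015, 1.0, -0.0]
ft_force: [-0.6, 0.2, -1.2]
gripper_width: 0.0467
```

>>> drive_tool(
  increments=[
    [0, 0, 0.001, 0, 0, 0, 0],
    [0, 0, 0, 0, 0, 0, 0.65],
    [0, 0, 0, 0, 0, 0, 0.75],
    [0, 0, 0, 0, 0, 0, 0.75],
    [0, 0, 0, 0, 0, 0, 0.75],
  ],
)

```text
time: 14.6
ee_pos: [0.5911, -0.208, 0.1956]
tcp_rot: [0.002, 0.015, 1.0, -0.001]
ft_force: [0.6, 0.4, 0.2]
gripper_width: 0.0641
```

>>> drive_tool(
  increments=[
    [0, 0, -0.02, 0, 0, 0, 0.75],
    [0, 0, -0.035, 0, 0, 0, 0.75],
    [0, 0, -0.045, 0, 0, 0, 0.9],
    [0, 0, -0.045, 0, 0, 0, 1],
    [0.02, -0.03, 0, 0, 0, 0, 1],
    [0.03, -0.03, 0, 0, 0, 0, 1],
    [0.03, -0.03, 0, 0, 0, 0, 1],
    [0.03, -0.03, 0, 0, 0, 0, 1],
  ],
)

```text
time: 15.4
ee_pos: [0.4768, -0.3244, 0.3472]
tcp_rot: [0.003, 0.011, 1.0, -0.002]
ft_force: [0.3, 0.4, -0.1]
gripper_width: 0.0855
```

```bash
python3 plan.py .4305,-.355,.34,0
```

```text
now 15.4 [ 0.4768 -0.3244  0.3472] yaw -1.22 z [ 0.006 -0.004 -1.   ] F [ 0.3  0.4 -0.1] w 0.0855
to .4305,-.355,.34,0 rows 2
[np.float64(0.023), np.float64(-0.016), np.float64(0.004)] [-0.1, 0.2, -0.6]
[np.float64(0.023), np.float64(-0.016), np.float64(0.004)] [-0.1, 0.2, -0.6]
```

>>> drive_tool(
  increments=[
    [0.022, -0.015, 0, -0.1, 0.2, -0.6, 1],
    [0.014, -0.01, 0, 0, 0, -0.6, 1],
    [0, 0, 0, 0, 0, 0, 1],
    [0, 0, 0, 0, 0, 0, 1],
  ],
)

```text
time: 15.8
ee_pos: [0.4353, -0.3531, 0.348]
tcp_rot: [0.001, 0.004, 1.0, -0.002]
ft_force: [0.2, 0.1, -0.3]
gripper_width: 0.0851
```

```bash
python3 plan.py .4305,-.355,.30,0;  python3 - <<'E'
from h import *
t=snap('top');s=snap('side')
a=cv2.resize(t['color'][170:300,260:440,::-1],None,fx=2.2,fy=2.2,interpolation=2); b=cv2.resize(s['color'][100:245,230:380,::-1],None,fx=2.6,fy=2.6,interpolation=2)
h=max(a.shape[0],b.shape[0]); A=np.zeros((h,a.shape[1]+b.shape[1],3),np.uint8);A[:a.shape[0],:a.shape[1]]=a;A[:b.shape[0],a.shape[1]:]=b;cv2.imwrite('pics/p8.png',A)
E
```

```text
now 15.8 [ 0.4353 -0.3531  0.348 ] yaw -0.41 z [ 0.003 -0.004 -1.   ] F [ 0.2  0.1 -0.3] w 0.0851
to .4305,-.355,.30,0 rows 2
[np.float64(0.002), np.float64(-0.001), np.float64(0.024)] [-0.1, 0.1, -0.2]
[np.float64(0.002), np.float64(-0.001), np.float64(0.024)] [-0.1, 0.1, -0.2]
```

View pics/p8.png

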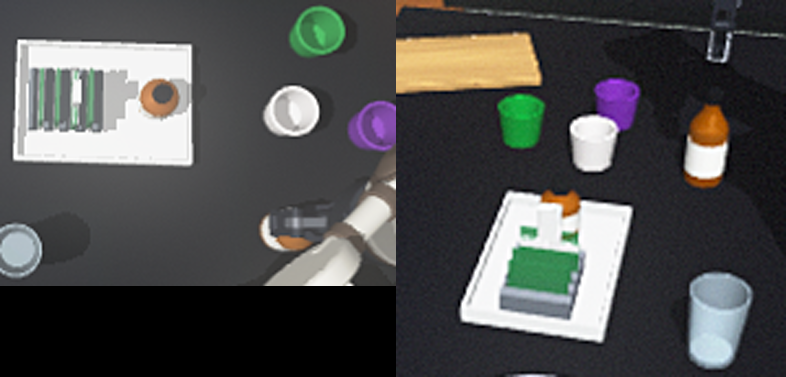

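The short bottle stands on the free half at (160,97), the plate sits in the rack, and the gripper is over the tall bottle. Descending.

>>> drive_tool(
  increments=[
    [0.004, -0.002, 0.025, 0, 0, -0.3, 1],
    [0, 0, 0.03, 0, 0, 0, 1],
    [0, 0, 0.02, 0, 0, 0, 1],
    [0, 0, 0, 0, 0, 0, 1],
    [0, 0, 0, 0, 0, 0, 1],
  ],
)

```text
time: 16.4
ee_pos: [0.4365, -0.3525, 0.2725]
tcp_rot: [0.003, -0.003, 1.0, -0.003]
ft_force: [0.3, -0.2, 0.7]
gripper_width: 0.0856
```

```bash
python3 plan.py .4305,-.355,.230,0
```

```text
now 16.4 [ 0.4365 -0.3525  0.2725] yaw 0.36 z [ 0.006 -0.007 -1.   ] F [ 0.3 -0.2  0.7] w 0.0856
to .4305,-.355,.230,0 rows 1
[np.float64(0.006), np.float64(-0.002), np.float64(0.042)] [-0.4, 0.3, 0.4]
```

>>> drive_tool(
  increments=[
    [0.006, -0.002, 0.01, -0.4, 0.3, 0.3, 1],
    [0, 0, 0.012, 0, 0, 0, 1],
    [0, 0, 0.01, 0, 0, 0, 1],
    [0, 0, 0.005, 0, 0, 0, 1],
    [0, 0, 0, 0, 0, 0, 1],
    [0, 0, 0, 0, 0, 0, 1],
  ],
)

```text
time: 17.0
ee_pos: [0.4314, -0.3553, 0.2354]
tcp_rot: [0.002, -0.001, 1.0, -0.002]
ft_force: [0.4, 0.7, 0.2]
gripper_width: 0.0854
```

```bash
python3 plan.py .4305,-.355,.230,0
```

```text
now 17.0 [ 0.4314 -0.3553  0.2354] yaw 0.09 z [ 0.003 -0.003 -1.   ] F [0.4 0.7 0.2] w 0.0854
to .4305,-.355,.230,0 rows 1
[np.float64(0.001), np.float64(0.0), np.float64(0.005)] [-0.2, 0.2, 0.1]
```

>>> drive_tool(
  increments=[
    [0.001, 0, 0.005, -0.2, 0.2, 0, 0.9],
    [0, 0, 0, 0, 0, 0, 0.7],
    [0, 0, 0, 0, 0, 0, 0.6],
    [0, 0, 0, 0, 0, 0, 0],
    [0, 0, 0, 0, 0, 0, 0],
    [0, 0, 0, 0, 0, 0, 0],
    [0, 0, 0, 0, 0, 0, 0],
  ],
  grip_force=40,
)

```text
time: 17.7
ee_pos: [0.4307, -0.3558, 0.2312]
tcp_rot: [0.0, -0.001, 1.0, -0.001]
ft_force: [-0.6, 0.1, -0.5]
gripper_width: 0.0464
```

>>> drive_tool(
  increments=[
    [0, 0, -0.01, 0, 0, 0, 0],
    [0, 0, -0.02, 0, 0, 0, 0],
    [0, 0, 0, 0, 0, 0, 0],
  ],
)

```text
time: 18.0
ee_pos: [0.4305, -0.3554, 0.2622]
tcp_rot: [-0.0, -0.001, 1.0, 0.0]
ft_force: [0.7, -1.6, -1.3]
gripper_width: 0.0461
```

```bash
python3 plan.py .4305,-.355,.40,0 .45,-.10,.40,0 .605,.1456,.40,0
```

```text
now 18.0 [ 0.4305 -0.3554  0.2622] yaw 0.1 z [-0.  0. -1.] F [ 0.7 -1.6 -1.3] w 0.0461
to .4305,-.355,.40,0 rows 4
[np.float64(0.0), np.float64(0.0), np.float64(-0.034)] [0.0, -0.0, 0.0]
[np.float64(0.0), np.float64(0.0), np.float64(-0.034)] [0.0, -0.0, 0.0]
[np.float64(0.0), np.float64(0.0), np.float64(-0.034)] [0.0, -0.0, 0.0]
[np.float64(0.0), np.float64(0.0), np.float64(-0.034)] [0.0, -0.0, 0.0]
to .45,-.10,.40,0 rows 6
[np.float64(-0.003), np.float64(0.042), np.float64(0.0)] [0.0, 0.0, 0.0]
[np.float64(-0.003), np.float64(0.042), np.float64(0.0)] [0.0, 0.0, 0.0]
[np.float64(-0.003), np.float64(0.042), np.float64(0.0)] [0.0, 0.0, 0.0]
[np.float64(-0.003), np.float64(0.042), np.float64(0.0)] [0.0, 0.0, 0.0]
[np.float64(-0.003), np.float64(0.042), np.float64(0.0)] [0.0, 0.0, 0.0]
[np.float64(-0.003), np.float64(0.042), np.float64(0.0)] [0.0, 0.0, 0.0]
to .605,.1456,.40,0 rows 7
[np.float64(-0.022), np.float64(0.035), np.float64(0.0)] [0.0, 0.0, 0.0]
[np.float64(-0.022), np.float64(0.035), np.float64(0.0)] [0.0, 0.0, 0.0]
[np.float64(-0.022), np.float64(0.035), np.float64(0.0)] [0.0, 0.0, 0.0]
[np.float64(-0.022), np.float64(0.035), np.float64(0.0)] [0.0, 0.0, 0.0]
[np.float64(-0.022), np.float64(0.035), np.float64(0.0)] [0.0, 0.0, 0.0]
[np.float64(-0.022), np.float64(0.035), np.float64(0.0)] [0.0, 0.0, 0.0]
[np.float64(-0.022), np.float64(0.035), np.float64(0.0)] [0.0, 0.0, 0.0]
```

>>> drive_tool(
  increments=[
    [0, 0, -0.03, 0, 0, 0, 0],
    [0, 0, -0.04, 0, 0, 0, 0],
    [0, 0, -0.04, 0, 0, 0, 0],
    [0, 0, -0.025, 0, 0, 0, 0],
    [-0.01, 0.03, 0, 0, 0, 0, 0],
    [-0.014, 0.04, 0, 0, 0, 0, 0],
    [-0.014, 0.04, 0, 0, 0, 0, 0],
    [-0.014, 0.04, 0, 0, 0, 0, 0],
  ],
)

```text
time: 18.8
ee_pos: [0.4818, -0.2049, 0.4005]
tcp_rot: [-0.0, 0.004, 1.0, 0.0]
ft_force: [1.0, 0.3, -2.1]
gripper_width: 0.0465
```

>>> drive_tool(
  increments=[
    [-0.014, 0.04, 0, 0, 0, 0, 0],
    [-0.014, 0.04, 0, 0, 0, 0, 0],
    [-0.014, 0.04, 0, 0, 0, 0, 0],
    [-0.014, 0.04, 0, 0, 0, 0, 0],
    [-0.014, 0.04, 0, 0, 0, 0, 0],
    [-0.014, 0.04, 0, 0, 0, 0, 0],
    [-0.01, 0.03, 0, 0, 0, 0, 0],
    [0, 0, 0, 0, 0, 0, 0],
  ],
)

```text
time: 19.6
ee_pos: [0.5795, 0.081, 0.3966]
tcp_rot: [-0.002, 0.002, 1.0, 0.002]
ft_force: [-0.0, 0.3, -0.8]
gripper_width: 0.0465
```

```bash
python3 plan.py .605,.1456,.40,0
```

```text
now 19.6 [0.5795 0.081  0.3966] yaw -0.18 z [-0.003  0.003 -1.   ] F [-0.   0.3 -0.8] w 0.0465
to .605,.1456,.40,0 rows 2
[np.float64(-0.013), np.float64(0.032), np.float64(-0.002)] [0.1, -0.1, -0.1]
[np.float64(-0.013), np.float64(0.032), np.float64(-0.002)] [0.1, -0.1, -0.1]
```

>>> drive_tool(
  increments=[
    [-0.013, 0.032, 0, 0, 0, 0, 0],
    [-0.012, 0.03, 0, 0, 0, 0, 0],
    [0, 0, 0.02, 0, 0, 0, 0],
    [0, 0, 0.035, 0, 0, 0, 0],
    [0, 0, 0.035, 0, 0, 0, 0],
    [0, 0, 0.02, 0, 0, 0, 0],
    [0, 0, 0, 0, 0, 0, 0],
    [0, 0, 0, 0, 0, 0, 0],
  ],
)

```text
time: 20.4
ee_pos: [0.6045, 0.1425, 0.2807]
tcp_rot: [-0.003, 0.002, 1.0, 0.0]
ft_force: [-0.1, 1.1, -0.5]
gripper_width: 0.0463
```

```bash
python3 plan.py .605,.1456,.2355,0
```

```text
now 20.4 [0.6045 0.1425 0.2807] yaw -0.2 z [-0.006  0.    -1.   ] F [-0.1  1.1 -0.5] w 0.0463
to .605,.1456,.2355,0 rows 2
[np.float64(-0.0), np.float64(0.002), np.float64(0.023)] [0.0, -0.2, -0.1]
[np.float64(-0.0), np.float64(0.002), np.float64(0.023)] [0.0, -0.2, -0.1]
```

>>> drive_tool(
  increments=[
    [0, 0.003, 0.01, 0, -0.3, 0, 0],
    [0, 0, 0.014, 0, 0, 0, 0],
    [0, 0, 0.01, 0, 0, 0, 0],
    [0, 0, 0.005, 0, 0, 0, 0],
    [0, 0, 0, 0, 0, 0, 0],
    [0, 0, 0, 0, 0, 0, 0],
  ],
)

```text
time: 21.0
ee_pos: [0.606, 0.1452, 0.2424]
tcp_rot: [0.003, 0.002, 1.0, 0.0]
ft_force: [-0.1, 0.7, -1.1]
gripper_width: 0.0462
```

```bash
python3 plan.py .605,.1456,.2352,0;  python3 - <<'E'
from h import *
s=snap('side'); save(s,'p9',(220,200,360,320),4)
E
```

```text
now 21.0 [0.606  0.1452 0.2424] yaw -0.24 z [ 0.007  0.    -1.   ] F [-0.1  0.7 -1.1] w 0.0462
to .605,.1456,.2352,0 rows 1
[np.float64(0.001), np.float64(0.0), np.float64(0.007)] [0.0, 0.4, -0.2]
```

View pics/p9.png

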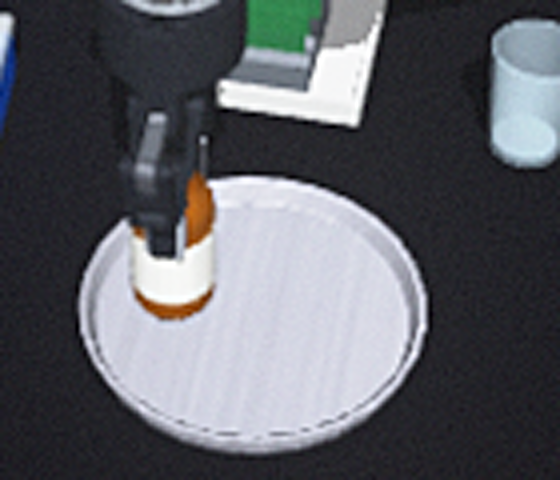

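The bottle hangs upright just above the dish floor, base at about (172,310), inside the rim. Lower and release.

>>> drive_tool(
  increments=[
    [0.001, 0, 0.004, 0, 0.4, 0, 0],
    [0, 0, 0.003, 0, 0, 0, 0],
    [0, 0, 0, 0, 0, 0, 0],
    [0, 0, 0, 0, 0, 0, 0],
  ],
)

```text
time: 21.45
ee_pos: [0.6054, 0.1452, 0.236]
tcp_rot: [0.001, 0.002, 1.0, 0.0]
ft_force: [-1.0, 0.9, -1.2]
gripper_width: 0.0463
```

>>> drive_tool(
  increments=[
    [0, 0, 0.001, 0, 0, 0, 0],
    [0, 0, 0, 0, 0, 0, 0],
    [0, 0, 0, 0, 0, 0, 0.65],
    [0, 0, 0, 0, 0, 0, 0.75],
    [0, 0, 0, 0, 0, 0, 0.85],
    [0, 0, 0, 0, 0, 0, 0.85],
  ],
)

```text
time: 22.05
ee_pos: [0.6062, 0.1453, 0.2365]
tcp_rot: [0.002, 0.002, 1.0, 0.0]
ft_force: [-0.1, 0.3, -0.1]
gripper_width: 0.0724
```

>>> drive_tool(
  increments=[
    [0, 0, -0.02, 0, 0, 0, 0.85],
    [0, 0, -0.035, 0, 0, 0, 0.85],
    [0, 0, -0.045, 0, 0, 0, 0.9],
    [0, 0, -0.045, 0, 0, 0, 0.9],
    [0, -0.03, -0.02, 0, 0, 0, 0.9],
    [0, -0.042, 0, 0, 0, 0, 0.9],
    [0, -0.042, 0, 0, 0, 0, 0.9],
    [0, -0.042, 0, 0, 0, 0, 0.9],
  ],
)

```text
time: 22.85
ee_pos: [0.6048, -0.0103, 0.4094]
tcp_rot: [0.003, -0.003, 1.0, 0.0]
ft_force: [-0.1, -0.1, 0.1]
gripper_width: 0.0769
```

```bash
python3 plan.py .572,-.370,.32,0
```

```text
now 22.85 [ 0.6048 -0.0103  0.4094] yaw 0.32 z [ 0.006  0.    -1.   ] F [-0.1 -0.1  0.1] w 0.0769
to .572,-.370,.32,0 rows 9
[np.float64(0.004), np.float64(-0.04), np.float64(0.01)] [0.0, 0.0, 0.0]
[np.float64(0.004), np.float64(-0.04), np.float64(0.01)] [0.0, 0.0, 0.0]
[np.float64(0.004), np.float64(-0.04), np.float64(0.01)] [0.0, 0.0, 0.0]
[np.float64(0.004), np.float64(-0.04), np.float64(0.01)] [0.0, 0.0, 0.0]
[np.float64(0.004), np.float64(-0.04), np.float64(0.01)] [0.0, 0.0, 0.0]
[np.float64(0.004), np.float64(-0.04), np.float64(0.01)] [0.0, 0.0, 0.0]
[np.float64(0.004), np.float64(-0.04), np.float64(0.01)] [0.0, 0.0, 0.0]
[np.float64(0.004), np.float64(-0.04), np.float64(0.01)] [0.0, 0.0, 0.0]
[np.float64(0.004), np.float64(-0.04), np.float64(0.01)] [0.0, 0.0, 0.0]
```

>>> drive_tool(
  increments=[
    [0.004, -0.042, 0.005, 0, 0, 0, 0.9],
    [0.004, -0.042, 0.005, 0, 0, 0, 0.9],
    [0.004, -0.042, 0.005, 0, 0, 0, 0.9],
    [0.004, -0.042, 0.01, 0, 0, 0, 0.9],
    [0.004, -0.042, 0.01, 0, 0, 0, 0.9],
    [0.004, -0.042, 0.01, 0, 0, 0, 0.9],
    [0.004, -0.042, 0.015, 0, 0, 0, 0.9],
    [0.003, -0.03, 0.015, 0, 0, 0, 0.9],
  ],
)

```text
time: 23.65
ee_pos: [0.5743, -0.3495, 0.3379]
tcp_rot: [0.008, -0.002, 1.0, -0.003]
ft_force: [0.6, 0.3, 0.1]
gripper_width: 0.0765
```

>>> drive_tool(
  increments=[
    [0, -0.015, 0, 0, 0, 0, 0.9],
    [0, 0, 0, 0, 0, 0, 0.9],
    [0, 0, 0, 0, 0, 0, 0.9],
  ],
)

```text
time: 23.95
ee_pos: [0.5731, -0.3677, 0.3361]
tcp_rot: [0.007, -0.0, 1.0, -0.001]
ft_force: [-0.0, 0.7, 0.2]
gripper_width: 0.0764
```

```bash
python3 plan.py .572,-.370,.26,0;  python3 - <<'E'
from h import *
t=snap('top');s=snap('side')
a=cv2.resize(t['color'][190:280,350:460,::-1],None,fx=3.6,fy=3.6,interpolation=2); b=cv2.resize(s['color'][110:200,260:370,::-1],None,fx=3.6,fy=3.6,interpolation=2)
cv2.imwrite('pics/p10.png',np.hstack([a,b]))
E
```

```text
now 23.95 [ 0.5731 -0.3677  0.3361] yaw 0.0 z [ 0.014 -0.003 -1.   ] F [-0.   0.7  0.2] w 0.0764
to .572,-.370,.26,0 rows 2
[np.float64(0.001), np.float64(-0.001), np.float64(0.038)] [-0.1, 0.4, 0.0]
[np.float64(0.001), np.float64(-0.001), np.float64(0.038)] [-0.1, 0.4, 0.0]
```

View pics/p10.png

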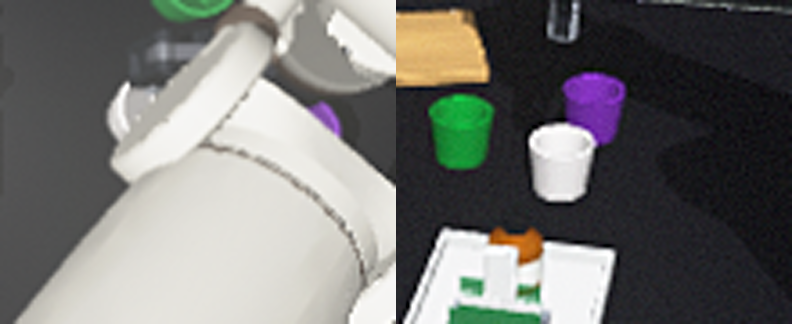

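Cup at (562,160) in the right half, with the finger directly in line above it. Descend fully open; there is about 18 mm to the purple cup.

>>> drive_tool(
  increments=[
    [0.001, -0.001, 0.03, 0, 0.4, 0, 1],
    [0, 0, 0.035, 0, 0.4, 0, 1],
    [0, 0, 0.02, 0, 0, 0, 1],
    [0, 0, 0, 0, 0, 0, 1],
    [0, 0, 0, 0, 0, 0, 1],
  ],
)

```text
time: 24.55
ee_pos: [0.5776, -0.3621, 0.2566]
tcp_rot: [0.004, -0.005, 1.0, -0.005]
ft_force: [0.4, 0.4, 0.5]
gripper_width: 0.0853
```

```bash
python3 plan.py .572,-.369,.195,0
```

```text
now 24.55 [ 0.5776 -0.3621  0.2566] yaw 0.6 z [ 0.008 -0.009 -1.   ] F [0.4 0.4 0.5] w 0.0853
to .572,-.369,.195,0 rows 2
[np.float64(0.003), np.float64(-0.003), np.float64(0.031)] [-0.3, 0.2, 0.3]
[np.float64(0.003), np.float64(-0.003), np.float64(0.031)] [-0.3, 0.2, 0.3]
```

>>> drive_tool(
  increments=[
    [0.005, -0.006, 0, -0.5, 0.4, 0.5, 1],
    [0, 0, 0.01, 0, 0, 0, 1],
    [0, 0, 0.01, 0, 0, 0, 1],
    [0, 0, 0, 0, 0, 0, 1],
    [0, 0, 0, 0, 0, 0, 1],
  ],
)

```text
time: 25.05
ee_pos: [0.5739, -0.3689, 0.2407]
tcp_rot: [0.003, -0.001, 1.0, -0.003]
ft_force: [0.7, -0.0, -0.0]
gripper_width: 0.0853
```

```bash
python3 plan.py .572,-.369,.193,0
```

```text
now 25.05 [ 0.5739 -0.3689  0.2407] yaw 0.12 z [ 0.007 -0.005 -1.   ] F [ 0.7 -0.  -0. ] w 0.0853
to .572,-.369,.193,0 rows 2
[np.float64(0.001), np.float64(0.0), np.float64(0.024)] [-0.2, 0.2, 0.1]
[np.float64(0.001), np.float64(0.0), np.float64(0.024)] [-0.2, 0.2, 0.1]
```

>>> drive_tool(
  increments=[
    [0.002, -0.001, 0.012, -0.2, 0.3, 0, 1],
    [0, 0, 0.015, 0, 0, 0, 1],
    [0, 0, 0.012, 0, 0, 0, 1],
    [0, 0, 0.006, 0, 0, 0, 1],
    [0, 0, 0, 0, 0, 0, 1],
    [0, 0, 0, 0, 0, 0, 1],
  ],
)

```text
time: 25.65
ee_pos: [0.5714, -0.3698, 0.19]
tcp_rot: [-0.0, -0.001, 1.0, 0.0]
ft_force: [0.3, -0.5, 0.4]
gripper_width: 0.0859
```

```bash
python3 plan.py .572,-.369,.191,0
```

```text
now 25.65 [ 0.5714 -0.3698  0.19  ] yaw 0.11 z [-0.001  0.    -1.   ] F [ 0.3 -0.5  0.4] w 0.0859
to .572,-.369,.191,0 rows 1
[np.float64(-0.001), np.float64(0.001), np.float64(-0.001)] [0.0, -0.1, 0.1]
```

>>> drive_tool(
  increments=[
    [0, 0, 0, 0, 0, 0, 0.85],
    [0, 0, 0, 0, 0, 0, 0.75],
    [0, 0, 0, 0, 0, 0, 0.7],
    [0, 0, 0, 0, 0, 0, 0],
    [0, 0, 0, 0, 0, 0, 0],
    [0, 0, 0, 0, 0, 0, 0],
    [0, 0, 0, 0, 0, 0, 0],
  ],
  grip_force=30,
)

```text
time: 26.35
ee_pos: [0.5719, -0.3701, 0.1918]
tcp_rot: [0.001, -0.001, 1.0, -0.001]
ft_force: [0.5, -0.0, -1.5]
gripper_width: 0.0575
```

>>> drive_tool(
  increments=[
    [0, 0, -0.01, 0, 0, 0, 0],
    [0, 0, -0.02, 0, 0, 0, 0],
    [0, 0, -0.02, 0, 0, 0, 0],
    [0, 0, 0, 0, 0, 0, 0],
  ],
)

```text
time: 26.75
ee_pos: [0.5716, -0.3699, 0.2438]
tcp_rot: [0.0, -0.001, 1.0, -0.0]
ft_force: [0.4, -0.1, -2.1]
gripper_width: 0.0577
```

```bash
python3 plan.py; python3 - <<'E'
from h import *
s=snap('side'); save(s,'p11',(260,80,370,190),4)
E
```

```text
now 26.75 [ 0.5716 -0.3699  0.2438] yaw 0.13 z [ 0.    -0.001 -1.   ] F [ 0.4 -0.1 -2.1] w 0.0577
```

View pics/p11.png

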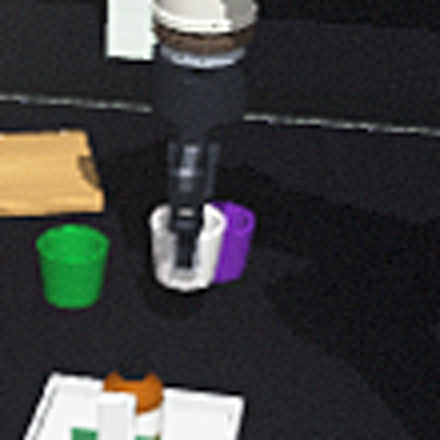

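Cup is held upright, clear of the bench. Lift and carry.

>>> drive_tool(
  increments=[
    [0, 0, -0.03, 0, 0, 0, 0],
    [0, 0, -0.04, 0, 0, 0, 0],
    [0, 0, -0.04, 0, 0, 0, 0],
    [0, 0, -0.015, 0, 0, 0, 0],
    [0.003, 0.03, 0, 0, 0, 0, 0],
    [0.005, 0.04, 0, 0, 0, 0, 0],
    [0.005, 0.04, 0, 0, 0, 0, 0],
    [0.005, 0.04, 0, 0, 0, 0, 0],
  ],
)

```text
time: 27.6
ee_pos: [0.5505, -0.2192, 0.3599]
tcp_rot: [-0.007, 0.003, 1.0, 0.005]
ft_force: [0.8, 0.1, -0.8]
gripper_width: 0.0577
```

>>> drive_tool(
  increments=[
    [0.005, 0.04, 0, 0, 0, 0, 0],
    [0.005, 0.04, 0, 0, 0, 0, 0],
    [0.005, 0.04, 0, 0, 0, 0, 0],
    [0.005, 0.04, 0, 0, 0, 0, 0],
    [0.005, 0.04, 0, 0, 0, 0, 0],
    [0.005, 0.04, 0, 0, 0, 0, 0],
    [0.005, 0.04, 0, 0, 0, 0, 0],
    [0.004, 0.03, 0, 0, 0, 0, 0],
  ],
)

```text
time: 28.4
ee_pos: [0.5062, 0.105, 0.3495]
tcp_rot: [-0.017, 0.004, 1.0, 0.009]
ft_force: [0.9, 0.4, -1.5]
gripper_width: 0.0575
```

```bash
python3 plan.py .515,.1456,.36,0
```

```text
now 28.4 [0.5062 0.105  0.3495] yaw -0.45 z [-0.034  0.017 -0.999] F [ 0.9  0.4 -1.5] w 0.0575
to .515,.1456,.36,0 rows 1
[np.float64(-0.008), np.float64(0.041), np.float64(-0.01)] [1.0, -1.9, -0.4]
```

>>> drive_tool(
  increments=[
    [-0.008, 0.035, -0.005, 1.0, -1.9, -0.4, 0],
    [0, 0, 0, 0, 0, 0, 0],
    [0, 0, 0, 0, 0, 0, 0],
  ],
)

```text
time: 28.7
ee_pos: [0.5121, 0.1449, 0.3494]
tcp_rot: [-0.004, -0.003, 1.0, -0.0]
ft_force: [-0.0, -0.7, -0.7]
gripper_width: 0.0576
```

```bash
python3 plan.py .515,.1456,.25,0
```

```text
now 28.7 [0.5121 0.1449 0.3494] yaw 0.32 z [-0.008 -0.001 -1.   ] F [-0.  -0.7 -0.7] w 0.0576
to .515,.1456,.25,0 rows 3
[np.float64(-0.001), np.float64(0.0), np.float64(0.033)] [-0.0, -0.2, 0.1]
[np.float64(-0.001), np.float64(0.0), np.float64(0.033)] [-0.0, -0.2, 0.1]
[np.float64(-0.001), np.float64(0.0), np.float64(0.033)] [-0.0, -0.2, 0.1]
```

>>> drive_tool(
  increments=[
    [-0.002, 0, 0.025, 0, -0.4, 0, 0],
    [0, 0, 0.03, 0, 0, 0, 0],
    [0, 0, 0.03, 0, 0, 0, 0],
    [0, 0, 0.015, 0, 0, 0, 0],
    [0, 0, 0, 0, 0, 0, 0],
    [0, 0, 0, 0, 0, 0, 0],
  ],
)

```text
time: 29.3
ee_pos: [0.5127, 0.1389, 0.2417]
tcp_rot: [-0.004, 0.001, 1.0, -0.001]
ft_force: [-0.3, 0.3, -0.3]
gripper_width: 0.0578
```

```bash
python3 plan.py .515,.1456,.205,0
```

```text
now 29.3 [0.5127 0.1389 0.2417] yaw -0.07 z [-0.009 -0.002 -1.   ] F [-0.3  0.3 -0.3] w 0.0578
to .515,.1456,.205,0 rows 1
[np.float64(-0.003), np.float64(0.007), np.float64(0.037)] [-0.1, -0.5, -0.1]
```

>>> drive_tool(
  increments=[
    [-0.003, 0.006, 0.01, -0.1, -0.5, 0, 0],
    [0, 0, 0.012, 0, 0, 0, 0],
    [0, 0, 0.01, 0, 0, 0, 0],
    [0, 0, 0.005, 0, 0, 0, 0],
    [0, 0, 0, 0, 0, 0, 0],
    [0, 0, 0, 0, 0, 0, 0],
  ],
)

```text
time: 29.9
ee_pos: [0.5173, 0.1447, 0.2038]
tcp_rot: [0.003, 0.001, 1.0, 0.0]
ft_force: [0.7, -0.4, -0.9]
gripper_width: 0.0578
```

```bash
python3 plan.py .515,.1456,.196,0; python3 - <<'E'
from h import *
s=snap('side'); save(s,'p12',(220,200,360,320),4)
E
```

```text
now 29.9 [0.5173 0.1447 0.2038] yaw -0.13 z [ 0.005  0.    -1.   ] F [ 0.7 -0.4 -0.9] w 0.0578
to .515,.1456,.196,0 rows 1
[np.float64(0.002), np.float64(0.001), np.float64(0.008)] [0.0, 0.3, -0.1]
```

View pics/p12.png

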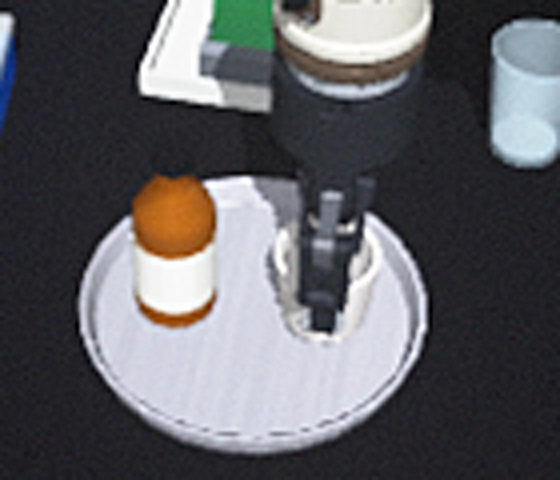

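The tall bottle stands at (175,260). The cup is a few mm above the floor at (325,300). Lower until contact.

>>> drive_tool(
  increments=[
    [0.002, 0, 0.005, 0, 0.3, 0, 0],
    [0, 0, 0.003, 0, 0, 0, 0],
    [0, 0, 0, 0, 0, 0, 0],
    [0, 0, 0, 0, 0, 0, 0],
  ],
)

```text
time: 30.35
ee_pos: [0.5155, 0.1448, 0.1961]
tcp_rot: [0.001, 0.001, 1.0, 0.0]
ft_force: [-0.2, -0.4, -1.4]
gripper_width: 0.0575
```

>>> drive_tool(
  increments=[
    [0, 0, 0.001, 0, 0, 0, 0],
    [0, 0, 0.001, 0, 0, 0, 0],
    [0, 0, 0, 0, 0, 0, 0],
  ],
)

```text
time: 30.65
ee_pos: [0.5163, 0.145, 0.1961]
tcp_rot: [0.002, 0.001, 1.0, 0.0]
ft_force: [-1.0, -0.8, -0.9]
gripper_width: 0.0578
```

>>> drive_tool(
  increments=[
    [0, 0, 0.003, 0, 0, 0, 0],
    [0, 0, 0, 0, 0, 0, 0],
    [0, 0, 0, 0, 0, 0, 0],
  ],
)

```text
time: 30.95
ee_pos: [0.5179, 0.1452, 0.1965]
tcp_rot: [0.003, 0.001, 1.0, 0.0]
ft_force: [0.0, 0.8, -1.5]
gripper_width: 0.0576
```

>>> drive_tool(
  increments=[
    [0.002, 0, 0.004, 0, 0.3, 0, 0],
    [0, 0, 0.002, 0, 0, 0, 0],
  ],
)

```text
time: 31.15
ee_pos: [0.519, 0.1454, 0.1957]
tcp_rot: [0.005, 0.001, 1.0, 0.0]
ft_force: [-11.1, -1.4, 22.8]
gripper_width: 0.0579
```

Contact, so the cup is on the floor. Release.

>>> drive_tool(
  increments=[
    [0, 0, -0.001, 0, 0, 0, 0.75],
    [0, 0, 0, 0, 0, 0, 0.85],
    [0, 0, 0, 0, 0, 0, 0.9],
    [0, 0, 0, 0, 0, 0, 0.9],
  ],
)

```text
time: 31.55
ee_pos: [0.5191, 0.1454, 0.1964]
tcp_rot: [0.005, 0.001, 1.0, 0.0]
ft_force: [-0.0, -0.1, -0.1]
gripper_width: 0.0769
```

```bash
python3 plan.py .516,.1456,.2,0
```

```text
now 31.55 [0.5191 0.1454 0.1964] yaw -0.08 z [ 0.01   0.001 -1.   ] F [-0.  -0.1 -0.1] w 0.0769
to .516,.1456,.2,0 rows 1
[np.float64(0.003), np.float64(0.0), np.float64(-0.004)] [0.0, 0.6, -0.1]
```

>>> drive_tool(
  increments=[
    [0, 0, -0.02, 0, 0, 0, 0.9],
    [0, 0, -0.03, 0, 0, 0, 0.9],
    [0, 0, -0.045, 0, 0, 0, 0.9],
    [0, 0, -0.045, 0, 0, 0, 0.9],
    [0, 0, -0.045, 0, 0, 0, 0.9],
    [0.04, 0, -0.02, 0, 0, 0, 0.9],
    [0.04, 0, 0, 0, 0, 0, 0.9],
    [0.04, 0, 0, 0, 0, 0, 0.9],
  ],
)

```text
time: 32.35
ee_pos: [0.3961, 0.1445, 0.4052]
tcp_rot: [0.001, 0.002, 1.0, 0.0]
ft_force: [-0.6, 0.3, 0.1]
gripper_width: 0.0768
```

>>> drive_tool(
  increments=[
    [0.03, 0.03, 0, 0, 0, 0, 0.9],
    [0, 0.04, 0, 0, 0, 0, 0.9],
    [0, 0.04, 0, 0, 0, 0, 0.9],
    [0, 0.04, 0, 0, 0, 0, 0.9],
    [0, 0.03, 0, 0, 0, 0, 0.9],
    [0, 0, 0, 0, 0, 0, 0.9],
    [0, 0, 0, 0, 0, 0, 0.9],
  ],
)

```text
time: 33.05
ee_pos: [0.3601, 0.3301, 0.4027]
tcp_rot: [0.001, 0.003, 1.0, -0.0]
ft_force: [-0.5, -0.7, -0.0]
gripper_width: 0.0767
```

```bash
python3 plan.py; python3 - <<'E'
from h import *
t=snap('top');s=snap('side')
a=cv2.resize(t['color'][160:300,150:350,::-1],None,fx=2,fy=2,interpolation=2); b=cv2.resize(s['color'][140:340,210:370,::-1],None,fx=2.5,fy=2.5,interpolation=2)
h=max(a.shape[0],b.shape[0]); A=np.zeros((h,800,3),np.uint8);A[:a.shape[0],:a.shape[1]]=a;A[:b.shape[0],400:]=b;cv2.imwrite('pics/p13.png',A)
E
```

```text
now 33.05 [0.3601 0.3301 0.4027] yaw -0.31 z [ 0.001 -0.001 -1.   ] F [-0.5 -0.7 -0. ] w 0.0767
```

View pics/p13.png

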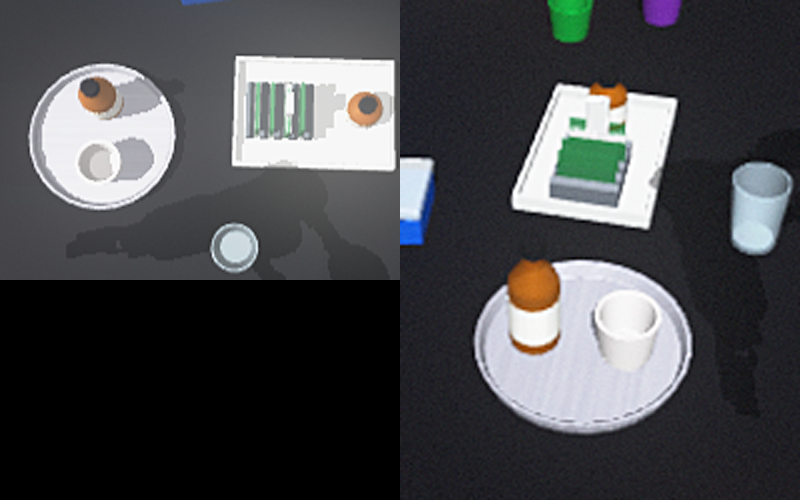

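All four items are in place and upright: tall bottle (97,92), cup (100,162), short bottle (365,108), plate tab (291,98). The beaker and tip box look unmoved. One numeric check before handing in.

```bash
python3 - <<'E'
from h import *
t,s=load('top'),load('side'); f=lambda u,v:(150+u/2,160+v/2)
D=np.array([.560,.1456])
for n,u,v,z in[('tall cap',95,86,.129),('cup rim',100,160,.054),('short cap',368,103,.074),('tab',291,98,.109),('beaker',235,247,.08)]: print(n,at(t,*f(u,v),z).round(3))
print('tab top side seen',210+197/2.5,140+97/2.5,'expected',proj(s,[.591,-.1042,.109]),'+5mm',proj(s,[.591,-.1042,.114]))
E
```

```text
tall cap [0.607 0.136 0.129]
cup rim [0.524 0.142 0.054]
short cap [ 0.594 -0.208  0.074]
tab [ 0.594 -0.106  0.109]
beaker [ 0.411 -0.035  0.08 ]
tab top side seen 288.8 178.8 expected [287.84494315 178.07217662] +5mm [287.885788  176.5242697]
```

```bash
python3 -c "
from station import ctrl
print(ctrl.finish_job())"
```

```text
the job is handed in; nothing more can be done
None
```

Both kits are made up and the job was handed in at about 33 s on the robot clock; the hand-in gives no verdict.

| Item | Last check from the images | Limit |
|---|---|---|
| Tall bottle | about 48 mm from the dish centre | 75 mm |
| Cup | about 36 mm from the dish centre | 75 mm |
| Short bottle | about 5 mm (x) and 12 mm (y) from the middle of the tray's free floor | 55 mm (x), 40 mm (y) |
| Plate | tab up in the rack's empty slot, within about 3 mm of the slot centre | 15 mm along, 10 mm across |
| Beaker | within 1–2 mm of its start | 20 mm |

- **Uprightness:** the bottles and cup look upright in both views. I judged this by eye and did not measure the angles.
- **Plate depth:** the tab top is within 1 pixel of where a fully seated plate should show in the side view. A plate 5 mm high would show about 1.5 pixels higher.
- **Tip box and look-alike cups:** nothing was moved near the tip box, and it and the green and purple cups look untouched.
- **Disagreements:** my reading of the tall bottle's cap was about 9 mm off in y from where I released it. The bottle looks vertical, so I took that as a misread pixel. While setting the cup down, small downward steps barely moved the arm, and it then touched the dish floor with about 23 N for a moment before release.
- **End state:** the arm is about 0.4 m up (TCP) and clear of everything.

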